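Compose the turned maquette

TASK

Finish the sculptor's maquette on the plywood board with the four loose turned pieces: stand the drum on the board midway between the two glued columns, lay the flat ring centred on top of the drum, stand the pointed finial upright on top of the short column, and stand the waisted spool behind the tall column, in the middle of the empty part of that column's dark footing. Leave the glue jar standing where it is, and let everything rest on its own at the end.

Things in the scene. Friction and masses are not known exactly. Their poses are not given: they have to be found in the camera images.
- drum_mid (a point): Loose plain wooden cylinder with two thin dark grooves, diameter 54, height 50 mm, standing upright at the start on the bench (75 g). The point is its centre, half-way up; z is its axis.
- ring_mid (a point): Loose flat thick wooden ring, outer diameter 66, hole 24, thickness 20 mm, lying flat on the bench at the start (45 g). The point is the centre of the hole, half-way up; z is its axis.
- spool_mid (a point): Loose wooden spool standing on end, height 56 mm (45 g): round ends of diameter 44 mm, 10 mm thick, with a straight waist of diameter 30 mm in the middle and cone-shaped shoulders. The point is its centre, half-way up, in the waist; z is its axis.
- finial_mid (a point): Loose wooden finial standing on its foot, height 66 mm: round foot of diameter 46 and height 12, then a straight neck of diameter 24 from 12 to 44 mm up, then a point. The origin is on its axis 33 mm up, in the neck; z points to its tip (35 g).
- board: Fixed plywood board 175 (x) by 300 (y) by 12 mm, yaw up to 0.2 rad. Origin: on its underside (bench height), midway between the axes of the two columns; x points away from the robot (behind), y to its left. It reaches from x -45 to +130 mm, y -150 to +150 mm. The column axes are at y +95 and -95 mm; which one is on the left varies.
- tall_column: Fixed turned baluster, 80 mm high, 40 across, near one end of its dark footing on the board. Footing 8 mm thick, 64 wide, from 32 mm in front to 118 behind the axis; middle of its empty part about 70 mm behind the axis. Origin: on the axis, at the footing's underside (12 mm above the bench); x points behind, as the board's. Footing top 20 mm, column top 100 mm above the bench.
- short_column: Fixed plain cylindrical column, 40 mm high, 52 mm in diameter, flat top, on the same kind of dark footing. Origin: on its axis, at the footing's underside (12 mm above the bench), axes as the board's. Its top is 60 mm above the bench. The empty part of its footing stays unused.
- glue_jar_mid (a point): Loose closed glue jar, grey with a paper label and white cap, diameter about 48, height 75 mm, standing among the pieces; it is not part of the work. The point is its centre, half-way up.
Mind the look-alikes: they are no part of the job. Leave any blue look-alike of the part that bears ring_mid alone.

How it is judged (in metres and radians):
At the end, for the whole second after the job is handed in: Drum on the board within 15 mm of midway between the columns; ring on the drum and finial on the short column, centred within 12 mm; spool on the tall column's footing within 15 mm of 70 mm behind its axis; all upright, released, at rest; glue jar upright, within 30 mm of its start (horizontal distance between drum_mid and board below 0.015 m and height (world z) of drum_mid between 0.032 and 0.042 m and horizontal distance between ring_mid and drum_mid below 0.012 m and height (world z) of ring_mid between 0.067 and 0.077 m and horizontal distance between finial_mid and short_column below 0.012 m and height (world z) of finial_mid between 0.088 and 0.098 m and x of spool_mid in the frame of tall_column between 0.055 and 0.085 m and y of spool_mid in the frame of tall_column between -0.015 and 0.015 m and height (world z) of spool_mid between 0.043 and 0.053 m and angle between each of drum_mid, ring_mid, finial_mid, spool_mid's own z axis and vertical below 0.12 rad and linear speed of each of drum, ring, finial, spool below 0.02 m/s and distance of glue_jar_mid from where it was at the start of the episode below 0.03 m and angle between glue_jar_mid's own z axis and vertical below 0.2 rad); the robot touches nothing.
It fails at once if the glue jar is knocked over or moved away (angle between glue_jar_mid's own z axis and vertical above 0.5 rad or distance of glue_jar_mid from where it was at the start of the episode above 0.03 m).
It also fails if it takes over 115 s, if anything falls off the work surface, if the arm or the gripper's body presses on something with over 40 N, if the wrist force passes 120 N, or if a joint passes its speed limit or range.

ROBOT

A 6-joint arm with a two-finger parallel gripper is mounted at the origin on the work surface. World frame = base frame: x ahead of the robot, y to its left, z up, the work surface at z = 0. Lengths are in mm, angles in rad, forces in N, time in s.
With the tool pointing down it reaches from about 325 to 925 mm from the base axis. Payload 3.1 kg.
Tool frame: the origin (TCP) lies at the very end of the fingers, on their centre line; the grasp point (between the pads) lies 19 mm behind it; x points along the fingers, y is the direction in which the jaws open and shut, and the axes are right-handed (so a half turn about x gives the same grasp; the last joint's range is limited). The gripper opens to 85 mm and grips with 20 to 120 N. Pads are 22 mm wide; open, the fingers measure 114 mm over their backs; the gripper's body (76 mm by 85 mm) begins 54 mm behind the grasp point. The pads swing forward as they close: fully open they stand 13 mm farther back than shut.
Start: joints at [-1.254, 0.217, 1.613, -0, 1.311, -0.112], TCP at [259.884, -568.418, 207.9] pointing down, gripper open.
Joint ranges: [-2.75, 2.75], [-0.78, 2.1], [0.31, 2.55], [-1.13, 4.27], [0.13, 2.63], [-2.58, 2.58]. Speed limits (rad/s): [2.79, 2.79, 3.14, 3.14, 3.14, 3.14].

INTERFACE

Orientations are given as a rotation vector (axis times angle).
In Python, from rig import env gives the robot as it stands. The module is installed in compiled form; this text tells all that it offers.
- The arm moves only by the shell command python3 -m crank 'ROWS'. ROWS is JSON, a list of rows, each a list of 7 numbers: the closure, from 0 (fully open) to 1 (shut), then the shift along the tool's x, y, z in cm, then the turn, a rotation vector about the tool's x, y, z in degrees. In form: [[claw, tx, ty, tz, wx, wy, wz], ...]. A call has 1 to 10 rows; each row is the pose to reach, as a shift and turn from the pose measured when the call began, along the tool's axes at that moment; what a row does not reach only later rows make up. A row lasts 1/10 s, in which the tool goes at most 50 mm and 8.59 degrees, less where a joint would pass 70% of its speed; a pose out of reach is approached as far as the arm can. A call with a gripper value outside its range is refused whole. The fingers move at their own pace and stop on an object; the grip force is fixed at half the most. Time passes only in rows, so rows that repeat a pose let the fingers close. It gives the time, the measured TCP pose, the force and the opening at its end, in the units of the state.
- env.state(): the state, without advancing time (a new reading comes with each control period).
- env.get_image(name): name is "side" or "top"; returns (picture, depth): 420x560x3 uint8, red, green, blue; 420x560 float32, mm along the optical axis (not along the pixel's ray), 0 where there is no reading.
- env.camera_model(name): a dict with "K" (3x3 intrinsics, pixels), "k1" (the pictures are not rectified: a ray, as slopes to the right and down, at radius r is drawn at 1 + k1 r^2 times it, then the intrinsics apply), "eye" and "rotation" of the camera in the world. Camera axes: x right, y down, z forward; pixel columns grow to the right and rows downward; lengths in mm; the calibration is good to about 2 mm. A picture is of the moment at which its call begins. camera_model takes no time and is no camera call.
- env.sign_off(): hands the job in, once; it reports no verdict.
Trained networks look in the newest picture that a camera, given by its name, has taken for a name from the list of things; names that differ only in an ending like _2 or _b are one class to them, and where a whole thing is asked for, a point or a joint stands for the part that bears it (a point fixed in the world has none). Each returns a list of dicts, best first, with "confidence" (0 to 1); they miss things now and then, are a little off and sometimes report something else, mostly with a low value. They report only what shows in the picture. A call takes as long as a camera call. They do not tell look-alikes from the thing itself.
- env.boxes_of(camera, target): "bbox" ([left, top, right, bottom] in pixels, round what is visible of it).
- env.silhouettes(camera, target): "pixels" (420x560 bool, what is visible of it) and "bbox" ([left, top, right, bottom] in pixels, round what is visible of it).
- env.mark_of(camera, target): "position" ([column, row] in pixels: a listed point, or the origin of a listed thing).
The state is a dict: "t": time; "joint_positions": joint angles; "dq": joint speeds; "joint_torque": joint torques, N m; "tcp_pos": TCP position; "eef_rot": TCP orientation; "contact_force": force on the tool from outside, world axes, zero at the start; "wrist_torque": the same for the moment, N m; "width": opening from 0.0 (shut) to 1.0 (fully open).
Only numpy, scipy, OpenCV 4.12 (cv2) and the standard library are available. Lean on these libraries where they do the work, as an engineer would, in place of code of your own. Each camera call takes 0.05 s, during which the arm holds its last target.

## Working session

There is one attempt and no reset: what is moved stays moved. The work goes in short steps, Python scripts to look and compute and a shell command to move; the robot and the scene stay as the last step left them, time stands still between calls to the robot, and variables do not carry over. Pictures are saved under pics/ and viewed, and the job is handed in when it is done.

```bash
mkdir -p pics
python3 - <<'E'
from rig import env
import cv2,numpy as np
for n in("side","top"):
    im,d=env.get_image(n); cv2.imwrite(f"pics/{n}0.png",im[:,:,::-1]); np.save(f"d_{n}.npy",d); np.save(f"i_{n}.npy",im)
    m=env.camera_model(n); print(n,m)
    for t in["drum_mid","ring_mid","spool_mid","finial_mid","board","tall_column","short_column","glue_jar_mid"]:
        print(t,[(np.round(x["position"]).tolist(),round(x["confidence"],2)) for x in env.mark_of(n,t)])
print(env.state())
E
```

```text
side {'K': array([[540.67256545,   0.        , 278.40670436],
       [  0.        , 540.67256545, 208.47872376],
       [  0.        ,   0.        ,   1.        ]]), 'k1': 0.07119736350829607, 'eye': array([  325.1835058 , -1031.55178915,  1218.79217459]), 'rotation': array([-2.40592331,  0.1000861 , -0.06487361])}
drum_mid [([338.0, 315.0], 0.57)]
ring_mid [([264.0, 152.0], 0.74), ([221.0, 136.0], 0.6), ([259.0, 129.0], 0.49)]
spool_mid [([281.0, 229.0], 0.82)]
finial_mid [([274.0, 326.0], 0.85)]
board [([324.0, 224.0], 0.91)]
tall_column [([318.0, 199.0], 0.65)]
short_column [([329.0, 254.0], 0.64)]
glue_jar_mid [([302.0, 141.0], 0.8)]
top {'K': array([[469.78540897,   0.        , 278.50820225],
       [  0.        , 469.78540897, 210.06771811],
       [  0.        ,   0.        ,   1.        ]]), 'k1': 0.05273408932159788, 'eye': array([ 336.37460075,   35.882298  , 1193.26086026]), 'rotation': array([-2.15330022,  2.17349727, -0.09008645])}
drum_mid [([433.0, 168.0], 0.82)]
ring_mid [([122.0, 226.0], 0.95), ([168.0, 228.0], 0.92), ([133.0, 277.0], 0.9)]
spool_mid [([320.0, 216.0]
[... 152 characters left out ...]
lue_jar_mid [([176.0, 167.0], 0.86)]
{'t': 0.9, 'joint_positions': array([-1.25420394e+00,  2.16888674e-01,  1.61338803e+00, -4.23600850e-07,
        1.31132637e+00, -1.12182325e-01]), 'dq': array([ 0.00061478,  0.00010053,  0.00056836,  0.00020437, -0.0015485 ,
        0.00053461]), 'joint_torque': array([ 5.44503195e-06, -3.96882284e+01, -3.04261529e+01, -1.55391576e-04,
        6.16747093e-04, -4.12042240e-06]), 'tcp_pos': array([ 259.88117943, -568.41816966,  207.91355315]), 'eef_rot': array([ 1.98450191,  0.43210335, -1.9845049 ]), 'contact_force': array([-0.04512293, -0.16490447,  0.55464216]), 'wrist_torque': array([ 0.02600299, -0.00295315,  0.04576396]), 'width': 0.9968187513246956}
```

View pics/side0.png

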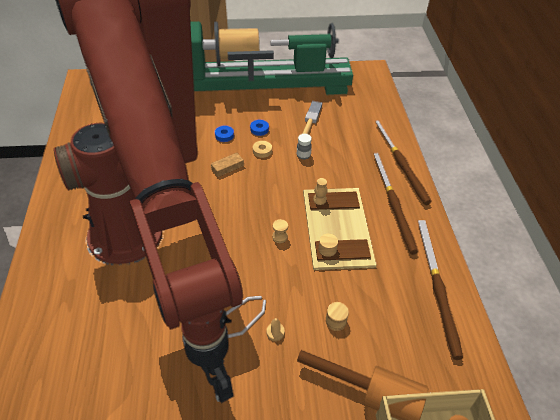

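View pics/top0.png

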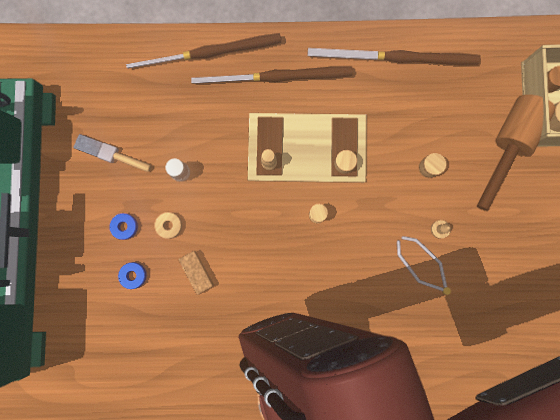

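```bash
cat > h.py <<'E'
from rig import env
import cv2,numpy as np
from scipy.spatial.transform import Rotation as R
def cloud(n,d):
    m=env.camera_model(n);K=m["K"];h,w=d.shape
    u,v=np.meshgrid(np.arange(w),np.arange(h))
    dist=np.array([m["k1"],0,0,0,0])
    p=cv2.undistortPoints(np.stack([u,v],-1).reshape(-1,1,2).astype(np.float64),K,dist).reshape(h,w,2)
    c=np.concatenate([p*d[...,None],d[...,None]],-1)
    M=R.from_rotvec(m["rotation"]).as_matrix()
    P=c@M.T+m["eye"]; P[d==0]=np.nan
    return P
def proj(n,X):
    m=env.camera_model(n);M=R.from_rotvec(m["rotation"]).as_matrix()
    c=(np.atleast_2d(X)-m["eye"])@M
    return cv2.projectPoints(c.reshape(-1,1,3),np.zeros(3),np.zeros(3),m["K"],np.array([m["k1"],0,0,0,0]))[0].reshape(-1,2)
def look(n,tag=None):
    im,d=env.get_image(n)
    if tag: cv2.imwrite(f"pics/{tag}.png",im[:,:,::-1])
    return im,d,cloud(n,d)
def blob(P,xy,r,z0,z1):
    """centre of min enclosing circle and mean of points near xy with z in range"""
    s=(np.hypot(P[...,0]-xy[0],P[...,1]-xy[1])<r)&(P[...,2]>z0)&(P[...,2]<z1)
    Q=P[s]
    if len(Q)<5: return None
    c,rad=cv2.minEnclosingCircle(Q[:,:2].astype(np.float32))
    return np.round(c,1),round(rad,1),np.round(np.median(Q,0),1),np.round(Q.mean(0),1),len(Q)
E
python3 - <<'E'
from h import *
for n in("top","side"):
    d=np.load(f"d_{n}.npy");P=cloud(n,d);im=np.load(f"i_{n}.npy")
    pts={"top":dict(drum=(434,164,50),ring=(168,225,20),spool=(318,212,56),finial=(442,229,66),short=(346,160,60),tall=(268,157,100),jar=(175,167,75)),
     "side":dict(drum=(338,310,50),ring=(262,149,20),spool=(280,224,56),finial=(275,328,66),short=(328,241,60),tall=(321,183,100),jar=(304,139,75))}[n]
    print(n,"bench z",np.nanmedian(P[300:330,200:240,2] if n=="top" else P[280:300,440:450,2]))
    for k,(u,v,h) in pts.items():
        p=P[v,u]; 
        print(k,np.round(p,1),"top",blob(P,p,45,h-7,h+8),"all",blob(P,p,45,8 if k in("drum","ring","spool","finial","jar") else h-30,h+8))
im=np.load("i_top.npy");cv2.imwrite("pics/crop_ring.png",cv2.resize(im[130:300,90:220,::-1],None,fx=4,fy=3.5))
E
```

```text
top bench z 0.996059027786032
drum [ 558.1 -326.2   54. ] top (array([ 560.8, -328.8]), 26.9, array([ 559.6, -328.2,   50.6]), array([ 559.9, -328.3,   50.5]), 387) all (array([ 556. , -335.7]), 34.7, array([ 558.1, -324.2,   49.8]), array([ 558.1, -325. ,   45.4]), 485)
ring [419.4 336.3  -2.5] top (array([417.7, 330.9]), 33.2, array([416.7, 330.7,  20.6]), array([416.8, 330.8,  20.5]), 480) all (array([417.7, 330.9]), 33.2, array([417.4, 330.3,  20.5]), array([416.7, 330.3,  20.2]), 497)
spool [443.5 -42.9  55.3] top (array([441.7, -43.4]), 21.6, array([441.1, -43. ,  56.6]), array([441.5, -43.4,  56.8]), 252) all (array([442.3, -40.1]), 24.6, array([440.7, -42.7,  56.4]), array([440.4, -42.4,  52.8]), 278)
finial [ 399.9 -340.3   49.5] top (array([ 401.7, -348.8]), 6.7, array([ 401.4, -347.7,   64.4]), array([ 401.8, -347.7,   63.6]), 23) all (array([ 410.7, -341.3]), 33.7, array([ 400.8, -342.9,   15.1]), array([ 401.1, -344. ,   27.3]), 265)
short [ 568.9 -112.2   64.4] top (array([ 569.4, -112.6]), 27.1, array([ 569.6, -112.2,   60.8]), array([ 569.4, -112. ,   60.9]), 365) all
[... 1496 characters left out ...]
  27.1]), 255)
short [ 567.4 -118.2   56.3] top (array([ 567.6, -117.9]), 27.4, array([ 568. , -118.4,   57.6]), array([ 568. , -118.5,   57.8]), 221) all (array([ 567.9, -118.2]), 27.4, array([ 566.9, -125.7,   56.3]), array([ 566.7, -123.5,   52.8]), 322)
tall [570.9  64.1  99.2] top (array([572.7,  73.2]), 17.5, array([573.6,  70.2,  97.1]), array([573.2,  71.5,  96.9]), 64) all (array([570.9,  73.5]), 19.2, array([572.4,  66. ,  92.7]), array([572.8,  68.3,  87.9]), 131)
jar [550.9 295.7  69.8] top (array([555.7, 294.9]), 25.7, array([552.9, 295.7,  71.6]), array([553.1, 296.9,  71.9]), 89) all (array([552.9, 295.2]), 26.7, array([551. , 286.1,  48.8]), array([551.1, 288.7,  48.3]), 301)
```

View pics/crop_ring.png

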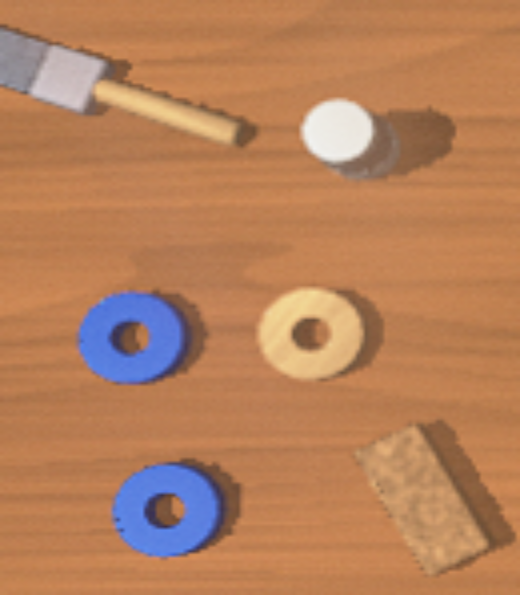

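```bash
cat >> h.py <<'E'
def plan(x,y,z,jaw=None):
    """jaw: world angle (deg) of jaw line; prints cm/deg shift in the current tool axes, keeping tool down"""
    s=env.state();M=R.from_rotvec(s["eef_rot"]).as_matrix()
    t=M.T@(np.array([x,y,z])-s["tcp_pos"])/10
    down=np.array([0,0,-1.])
    cur=np.degrees(np.arctan2(M[1,1],M[0,1]))
    if jaw is None: jaw=cur
    out=[]
    for k in(jaw,jaw+180):
        a=np.radians(k);Y=np.array([np.cos(a),np.sin(a),0]);T=np.stack([down,Y,np.cross(down,Y)],1)
        w=np.degrees(R.from_matrix(M.T@T).as_rotvec());out.append(w)
    w=min(out,key=np.linalg.norm)
    print("t",round(s["t"],2),"tcp",np.round(s["tcp_pos"],1),"jaw",round(cur,1),"w",round(s["width"],3),"q6",round(s["joint_positions"][5],2),"F",np.round(s["contact_force"],1))
    print("shift cm",np.round(t,2),"turn",np.round(w,1),"alt",np.round(out,0).tolist())
E
python3 - <<'E'
from h import *
plan(559.5,-330,150,0)
# board fit
P=cloud("top",np.load("d_top.npy"));im=np.load("i_top.npy").astype(int)
dark=(im.sum(2)<230)&(P[...,2]>14)&(P[...,2]<28)
n,l,st,c=cv2.connectedComponentsWithStats(dark.astype(np.uint8))
for i in range(1,n):
    if st[i,4]>150:
        Q=P[l==i][:,:2].astype(np.float32);print(st[i],cv2.minAreaRect(Q))
board=(P[...,2]>7)&(P[...,2]<26)&(P[...,1]>-190)&(P[...,1]<160)&(P[...,0]>505)&(P[...,0]<740)
Q=P[board][:,:2].astype(np.float32);print(cv2.minAreaRect(Q),np.nanmedian(P[board],0))
E
```

```text
t 0.9 tcp [ 259.9 -568.4  207.9] jaw -65.4 w 0.997 q6 -0.11 F [-0.  -0.2  0.6]
shift cm [  5.79  -9.23 -37.16] turn [-65.4  -0.    0. ] alt [[-65.0, -0.0, 0.0], [115.0, 0.0, 0.0]]
[191  40  90  19 313] ((869.3965454101562, 160.2594757080078), (11.898150444030762, 233.58644104003906), 10.762652397155762)
[384  58  95   7 255] ((829.2891845703125, -337.4716491699219), (233.40748596191406, 10.623910903930664), 86.06035614013672)
[260  73  92   9 240] ((794.0690307617188, -18.48155975341797), (10.222723007202148, 233.89529418945312), 2.3591384887695312)
[ 41  93  13  33 349] ((716.7267456054688, 641.2703857421875), (85.82425689697266, 27.527141571044922), 0.7424265146255493)
[ 29 331  15  39 398] ((120.39710998535156, 641.112548828125), (27.35388946533203, 88.10518646240234), 88.26807403564453)
((622.9869384765625, -14.1654052734375), (222.54905700683594, 346.28662109375), 0.8965999484062195) [620.37505459 -17.05157825  14.09240153]
```

```bash
python3 -m crank '[[0,2,-9.2,-37.2,-65.4,0,0],[0,2,-9.2,-37.2,-65.4,0,0],[0,2,-9.2,-37.2,-65.4,0,0],[0,2,-9.2,-37.2,-65.4,0,0],[0,2,-9.2,-37.2,-65.4,0,0],[0,2,-9.2,-37.2,-65.4,0,0],[0,2,-9.2,-37.2,-65.4,0,0],[0,2,-9.2,-37.2,-65.4,0,0],[0,2,-9.2,-37.2,-65.4,0,0],[0,2,-9.2,-37.2,-65.4,0,0]]'
python3 - <<'E'
from h import *
plan(559.5,-330,120,0)
im,d,P=look("top","t1"); im2,d2,P2=look("side","s1")
print(proj("top",env.state()["tcp_pos"]),proj("side",env.state()["tcp_pos"]))
p=im[115:185,245:370]; print(im[122:150:6,270].tolist(),im[122:150:6,345].tolist(),im[130,300])
dark=(im[...,0]<125)&(np.abs(P[...,2]-20)<10)
n,l,st,c=cv2.connectedComponentsWithStats(dark.astype(np.uint8))
for i in range(1,n):
    if st[i,4]>300 and 245<st[i,0]<370: print(st[i],cv2.minAreaRect(P[l==i][:,:2].astype(np.float32)))
cv2.imwrite("pics/t1c.png",cv2.resize(im[100:260,240:500,::-1],None,fx=3,fy=3))
cv2.imwrite("pics/s1c.png",cv2.resize(im2[150:350,200:440,::-1],None,fx=3,fy=3))
E
```

```text
t: 1.9
tcp_pos: [560.3, -329.5, 187.7]
eef_rot: [1.208, 1.21, -1.209]
contact_force: [-0.7, -0.3, 0.7]
width: 1.001
t 1.9 tcp [ 560.3 -329.5  187.7] jaw 0.0 w 1.001 q6 -0.64 F [-0.7 -0.3  0.7]
shift cm [ 6.77 -0.07  0.05] turn [0. 0. 0.] alt [[0.0, 0.0, 0.0], [-180.0, -0.0, 0.0]]
[[455.8496556  151.14186582]] [[343.49577411 277.52612084]]
[[135, 91, 60], [135, 94, 64], [132, 91, 61], [135, 93, 63], [131, 91, 61]] [[136, 95, 64], [135, 94, 61], [136, 93, 64], [132, 93, 60], [135, 93, 62]] [237 216 156]
[259  72  93  10 398] ((796.3986206054688, -17.285552978515625), (13.704537391662598, 236.80223083496094), 3.0998878479003906)
```

View pics/t1c.png

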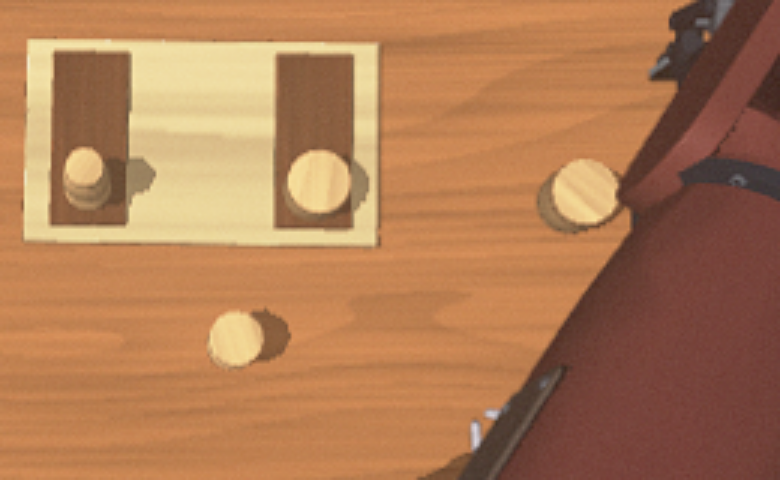

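View pics/s1c.png

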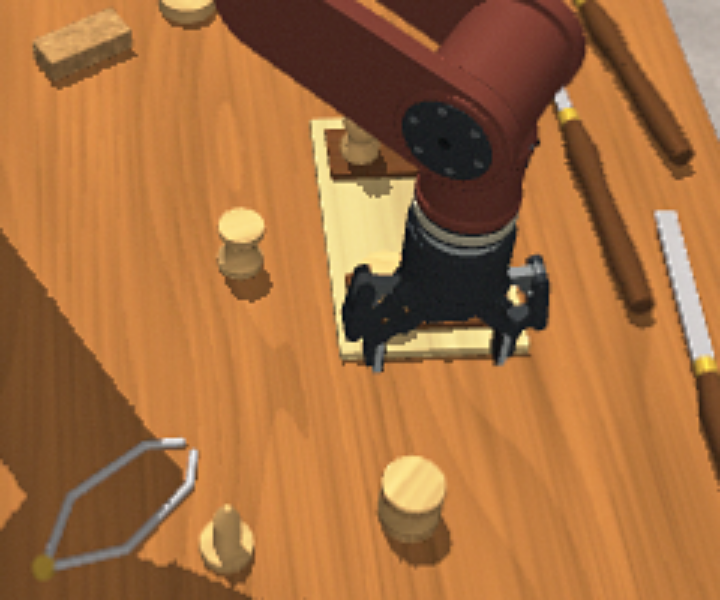

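Run:
```python
from h import *
im2,d2,P2=look("side")
s=(np.abs(P2[...,0]-560)<75)&(np.abs(P2[...,1]+330)<60)&(P2[...,2]>150)&(P2[...,2]<225)
Q=P2[s];print(len(Q))
for sg in(-1,1):
    q=Q[(Q[:,0]-560)*sg>10]
    print(sg,len(q),q.min(0).round(1),q.max(0).round(1)); q=q[q[:,2]<q[:,2].min()+15];print(q.min(0).round(1),q.max(0).round(1))
imt,dt,Pt=look("top")
# footings by colour
m=(np.abs(imt[...,0].astype(int)-134)<14)&(np.abs(imt[...,2].astype(int)-62)<14)
m[:, :245]=0;m[:,370:]=0;m[:112]=0;m[185:]=0
n,l,st,c=cv2.connectedComponentsWithStats(m.astype(np.uint8))
for i in range(1,n):
    if st[i,4]>200: print(st[i],cv2.minAreaRect(Pt[l==i][:,:2].astype(np.float32)))
```

```text
1Traceback (most recent call last):
  File "<stdin>", line 7, in <module>
    return umr_minimum(a, axis, None, out, keepdims, initial, where)
ValueError: zero-size array to reduction operation minimum which has no identity
```

Run:
```python
from h import *
im2,d2,P2=look("side")
print(np.round(P2[264:274:3,322:330:3],0).tolist(),np.round(P2[250:262:4,385:395:3],0).tolist())
imt,dt,Pt=look("top")
m=(np.abs(imt[...,0].astype(int)-134)<14)&(np.abs(imt[...,2].astype(int)-62)<14)
m[:, :245]=0;m[:,370:]=0;m[:112]=0;m[185:]=0
n,l,st,c=cv2.connectedComponentsWithStats(m.astype(np.uint8))
for i in range(1,n):
    if st[i,4]>200: 
        v,u=np.nonzero(l==i); q=cv2.boxPoints(cv2.minAreaRect(np.stack([u,v],1).astype(np.float32)))
        # rays to z=20
        cm=env.camera_model("top");p=cv2.undistortPoints(q.reshape(-1,1,2).astype(float),cm["K"],np.array([cm["k1"],0,0,0,0])).reshape(-1,2)
        r=np.c_[p,np.ones(4)]@R.from_rotvec(cm["rotation"]).as_matrix().T
        W=cm["eye"]+r*((20-cm["eye"][2])/r[:,2])[:,None]
        print(st[i],W.round(1).tolist(),W.mean(0).round(1))
```

```text
[[[502.0, -341.0, 260.0], [507.0, -348.0, 269.0], [515.0, -343.0, 261.0]], [[503.0, -339.0, 246.0], [509.0, -343.0, 251.0], [563.0, -172.0, 9.0]], [[504.0, -340.0, 236.0], [509.0, -345.0, 243.0], [563.0, -176.0, 1.0]], [[547.0, -180.0, -5.0], [510.0, -346.0, 232.0], [563.0, -183.0, -3.0]]] [[[738.0, -114.0, -6.0], [746.0, -115.0, -5.0], [754.0, -117.0, -4.0], [763.0, -117.0, -4.0]], [[734.0, -129.0, -4.0], [741.0, -133.0, 1.0], [753.0, -127.0, -9.0], [760.0, -131.0, -4.0]], [[731.0, -144.0, -3.0], [739.0, -144.0, -4.0], [751.0, -137.0, -14.0], [755.0, -148.0, 0.0]]]
[ 257  117   26   58 1022] [[545.0, 109.0, 20.0], [693.3, 103.8, 20.0], [690.5, 40.6, 20.0], [542.4, 46.3, 20.0]] [617.8  74.9  20. ]
[332 118  26  58 988] [[687.0, -84.7, 20.0], [685.9, -148.1, 20.0], [539.3, -144.8, 20.0], [540.1, -82.1, 20.0]] [ 613.1 -114.9   20. ]
```

Run:
```python
from h import *
im2,d2,P2=look("side")
c=cv2.resize(im2[225:300,300:400,::-1],None,fx=7,fy=7,interpolation=cv2.INTER_NEAREST)
s=env.state()["tcp_pos"]
for z in(188,201,214,230):
    for x in(517,560,602):
        for y in (-330,-341):
            u=(proj("side",[x,y,z])[0]-[300,225]+.5)*7
            cv2.circle(c,tuple(int(a) for a in u),3,(0,255,0) if y==-330 else (0,0,255),-1)
cv2.imwrite("pics/z.png",c);print(s)
```

```text
[ 559.12608374 -331.21047522  188.11866306]
```

View pics/z.png

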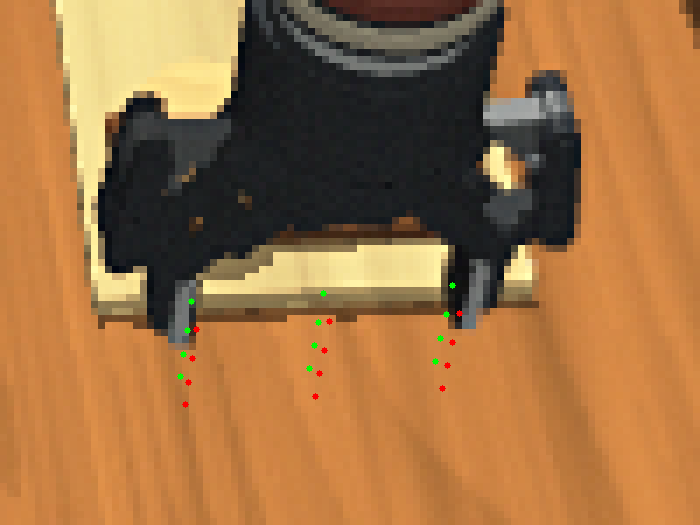

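```bash
python3 -m crank '[[0,6,0,0,0,0,0],[0,12,0,0,0,0,0],[0,15,0,0,0,0,0],[0,17,0,0,0,0,0],[0,18.1,0,0,0,0,0],[0,18.1,0,0,0,0,0]]'
python3 - <<'E'
from h import *
plan(559.5,-330,5,0)
im2,d2,P2=look("side")
cv2.imwrite("pics/z2.png",cv2.resize(im2[250:350,280:400,::-1],None,fx=6,fy=6,interpolation=cv2.INTER_NEAREST))
E
```

```text
t: 2.8
tcp_pos: [557.8, -331.1, 5.6]
eef_rot: [1.212, 1.21, -1.213]
contact_force: [0.0, -0.2, -0.1]
width: 0.999
t 2.8 tcp [ 557.8 -331.1    5.6] jaw -0.2 w 0.999 q6 -0.64 F [ 0.  -0.2 -0.1]
shift cm [ 0.06  0.17 -0.11] turn [-0.2 -0.1  0.1] alt [[-0.0, -0.0, 0.0], [180.0, 0.0, 0.0]]
```

View pics/z2.png

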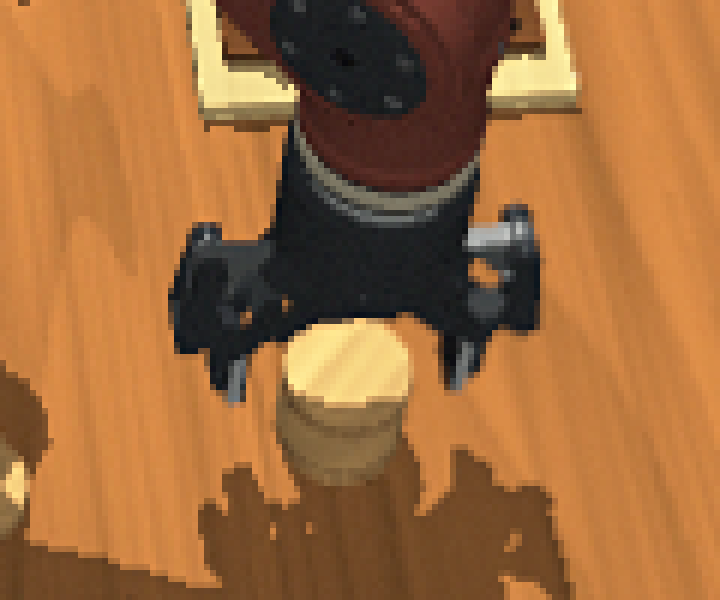

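```bash
python3 -m crank '[[1,0.1,0.1,-0.1,0,0,0],[1,0.1,0.1,-0.1,0,0,0],[1,0.1,0.1,-0.1,0,0,0],[1,0.1,0.1,-0.1,0,0,0],[1,0.1,0.1,-0.1,0,0,0],[1,0.1,0.1,-0.1,0,0,0],[1,0.1,0.1,-0.1,0,0,0],[1,0.1,0.1,-0.1,0,0,0]]'
python3 - <<'E'
from h import *
plan(559.5,-330,5,0)
im2,d2,P2=look("side")
cv2.imwrite("pics/z3.png",cv2.resize(im2[250:350,280:400,::-1],None,fx=6,fy=6,interpolation=cv2.INTER_NEAREST))
E
```

```text
t: 3.65
tcp_pos: [562.4, -332.5, 9.5]
eef_rot: [1.211, 1.201, -1.21]
contact_force: [0.5, 0.2, 5.9]
width: 0.608
t 3.65 tcp [ 562.4 -332.5    9.5] jaw -0.2 w 0.608 q6 -0.64 F [0.5 0.2 5.9]
shift cm [ 0.45 -0.29 -0.25] turn [-0.2  0.2 -0.3] alt [[-0.0, 0.0, -0.0], [180.0, -0.0, -0.0]]
```

View pics/z3.png

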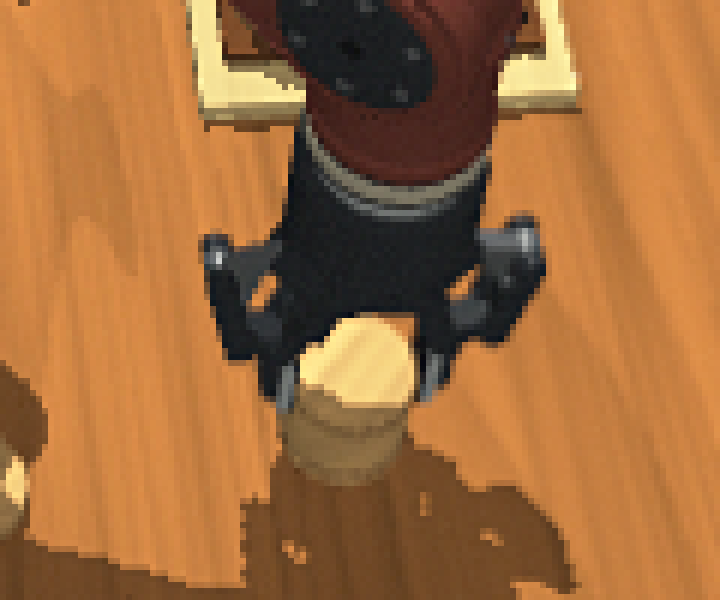

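```bash
python3 -m crank '[[1,-2,0,0,0,0,0],[1,-5,0,0,0,0,0],[1,-9,0,0,0,0,0],[1,-12,0,0,0,0,0],[1,-14,0,0,0,0,0],[1,-14,0,0,0,0,0]]'
python3 - <<'E'
from h import *
plan(573,-18.2,100,-1.5)
E
```

```text
t: 4.3
tcp_pos: [564.2, -333.7, 154.5]
eef_rot: [1.21, 1.192, -1.207]
contact_force: [0.8, -0.8, -0.0]
width: 0.603
t 4.3 tcp [ 564.2 -333.7  154.5] jaw -0.2 w 0.603 q6 -0.64 F [ 0.8 -0.8 -0. ]
shift cm [  5.17   0.71 -31.6 ] turn [ 1.3  0.5 -0.7] alt [[1.0, 1.0, -1.0], [-179.0, 1.0, 1.0]]
```

```bash
python3 -m crank '[[1,0,0.1,-3,0,0,0],[1,0,0.2,-7,0,0.2,-0.3],[1,0,0.4,-12,0.5,0.5,-0.7],[1,0,0.5,-17,1,0.5,-0.7],[1,0,0.7,-22,1.3,0.5,-0.7],[1,0,0.7,-26,1.3,0.5,-0.7],[1,0,0.7,-29,1.3,0.5,-0.7],[1,0,0.7,-31,1.3,0.5,-0.7],[1,0,0.7,-31.6,1.3,0.5,-0.7],[1,0,0.7,-31.6,1.3,0.5,-0.7]]'
python3 - <<'E'
from h import *
plan(573,-18.2,26,-1.5)
im,d,P=look("top","t2");im,d,P=look("side","s2")
cv2.imwrite("pics/z4.png",cv2.resize(im[130:280,240:400,::-1],None,fx=4,fy=4,interpolation=cv2.INTER_NEAREST))
E
```

```text
t: 5.3
tcp_pos: [571.3, -17.1, 150.3]
eef_rot: [1.226, 1.199, -1.229]
contact_force: [0.2, -0.6, -0.2]
width: 0.607
t 5.3 tcp [571.3 -17.1 150.3] jaw -1.4 w 0.607 q6 -0.13 F [ 0.2 -0.6 -0.2]
shift cm [12.43  0.21  0.1 ] turn [0.1 0.  0.1] alt [[0.0, 0.0, 0.0], [-180.0, -0.0, 0.0]]
```

View pics/z4.png

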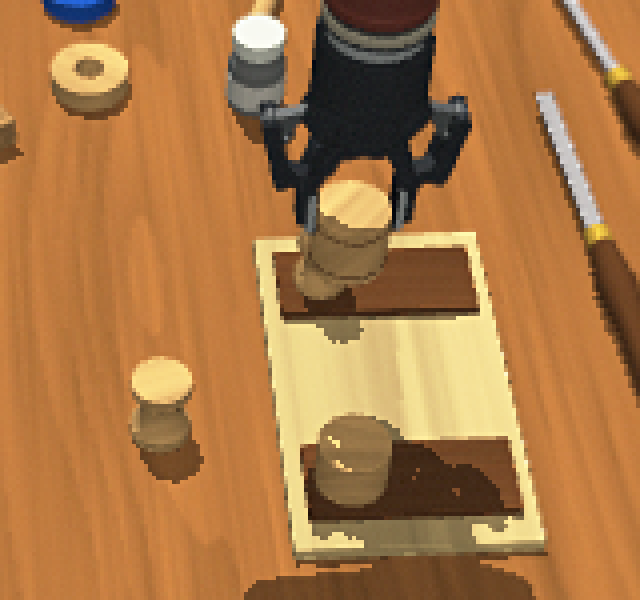

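View pics/t2.png

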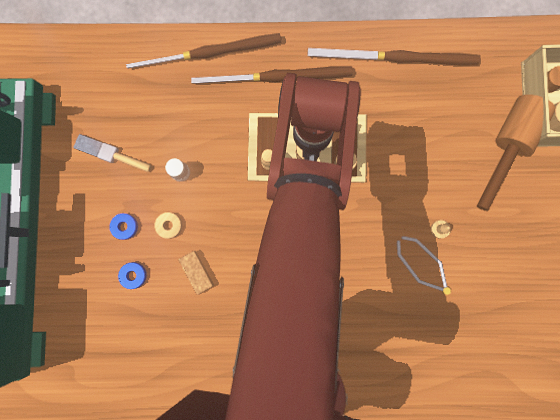

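```bash
python3 - <<'E'
from h import *
im,d,P=look("side")
print(np.round(P[181,329],1),np.round(P[176:188:2,322:338:4],0).tolist(), blob(P,(571,-17),45,182,205), blob(P,(571,-17),45,120,205))
print(env.state()["tcp_pos"])
E
python3 -m crank '[[1,3,0.1,0.1,0,0,0],[1,6,0.2,0.1,0,0,0],[1,8,0.2,0.1,0,0,0],[1,9,0.2,0.1,0,0,0],[1,10,0.2,0.1,0,0,0],[1,11,0.2,0.1,0,0,0],[1,11.8,0.2,0.1,0,0,0],[1,12.2,0.2,0.1,0,0,0],[1,12.2,0.2,0.1,0,0,0]]'
python3 - <<'E'
from h import *
plan(573,-18.2,21,-1.5)
im,d,P=look("side")
cv2.imwrite("pics/z5.png",cv2.resize(im[130:280,240:400,::-1],None,fx=4,fy=4,interpolation=cv2.INTER_NEAREST))
E
```

```text
[573.8 -17.9 189.1] [[[557.0, 1.0, 190.0], [569.0, 3.0, 188.0], [580.0, 3.0, 187.0], [639.0, 191.0, -2.0]], [[557.0, -5.0, 189.0], [567.0, -6.0, 189.0], [579.0, -5.0, 187.0], [589.0, -10.0, 191.0]], [[555.0, -14.0, 190.0], [567.0, -10.0, 186.0], [577.0, -14.0, 189.0], [588.0, -15.0, 189.0]], [[555.0, -18.0, 187.0], [565.0, -21.0, 189.0], [576.0, -22.0, 189.0], [587.0, -20.0, 187.0]], [[553.0, -28.0, 189.0], [564.0, -30.0, 190.0], [575.0, -30.0, 190.0], [586.0, -28.0, 187.0]], [[552.0, -35.0, 189.0], [562.0, -38.0, 192.0], [574.0, -36.0, 188.0], [585.0, -36.0, 187.0]]] (array([570.8, -26.7]), 39.7, array([570.1, -27.4, 189. ]), array([570.1, -24.6, 189.6]), 310) (array([570.8, -26.7]), 39.7, array([568.1, -32.9, 186. ]), array([568.5, -30.7, 178. ]), 524)
[572.08895905 -18.87512304 151.2389219 ]
t: 6.35
tcp_pos: [573.7, -19.9, 28.9]
eef_rot: [1.228, 1.197, -1.23]
contact_force: [0.3, -0.6, -0.6]
width: 0.605
t 6.35 tcp [573.7 -19.9  28.9] jaw -1.5 w 0.605 q6 -0.13 F [ 0.3 -0.6 -0.6]
shift cm [ 0.79 -0.07 -0.17] turn [-0.   0.   0.1] alt [[-0.0, 0.0, 0.0], [180.0, 0.0, -0.0]]
```

View pics/z5.png

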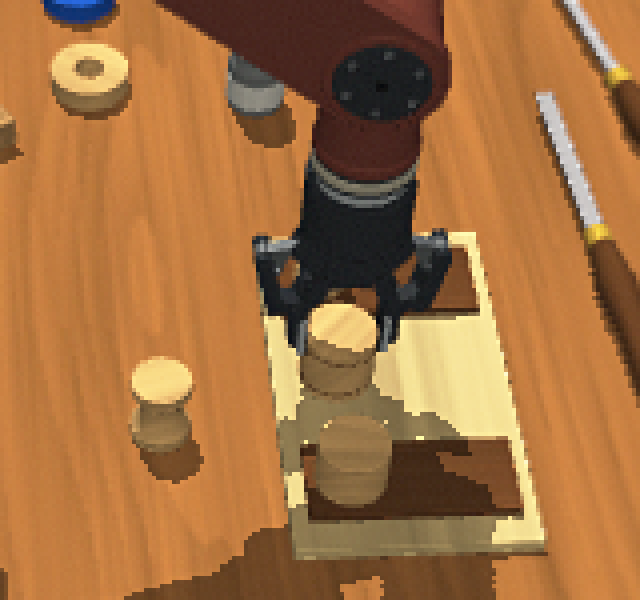

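```bash
python3 -m crank '[[1,0.3,-0.07,-0.1,0,0,0],[1,0.5,-0.07,-0.1,0,0,0],[1,0.7,-0.07,-0.1,0,0,0],[1,0.75,-0.07,-0.1,0,0,0],[1,0.75,-0.07,-0.1,0,0,0]]'
python3 - <<'E'
from h import *
plan(573,-18.2,21,-1.5)
E
```

```text
t: 6.9
tcp_pos: [573.4, -18.9, 21.8]
eef_rot: [1.228, 1.197, -1.23]
contact_force: [-1.0, 0.1, -0.5]
width: 0.604
t 6.9 tcp [573.4 -18.9  21.8] jaw -1.5 w 0.604 q6 -0.13 F [-1.   0.1 -0.5]
shift cm [ 0.08 -0.04 -0.07] turn [-0.  0.  0.] alt [[-0.0, 0.0, 0.0], [180.0, 0.0, -0.0]]
```

```bash
python3 -m crank '[[1,0.1,0,0,0,0,0],[1,0.15,0,0,0,0,0],[1,0.15,0,0,0,0,0]]';python3 -m crank '[[1,0.1,0,0,0,0,0],[1,0.15,0,0,0,0,0],[1,0.15,0,0,0,0,0]]'
```

```text
t: 7.2
tcp_pos: [573.6, -18.9, 21.6]
eef_rot: [1.228, 1.197, -1.23]
contact_force: [-2.4, 0.5, 6.3]
width: 0.604
t: 7.5
tcp_pos: [573.6, -18.9, 21.6]
eef_rot: [1.227, 1.198, -1.23]
contact_force: [-4.3, 0.1, 7.6]
width: 0.606
```

Contact. Release slowly and look.

```bash
python3 -m crank '[[0.3,0,0,0,0,0,0],[0.2,0,0,0,0,0,0],[0.1,0,0,0,0,0,0],[0,0,0,0,0,0,0],[0,0,0,0,0,0,0],[0,0,0,0,0,0,0]]';python3 -m crank '[[0,-3,0,0,0,0,0],[0,-7,0,0,0,0,0],[0,-12,0,0,0,0,0],[0,-17,0,0,0,0,0],[0,-18,0,0,0,0,0]]'
python3 - <<'E'
from h import *
plan(417.5,330,110,100)
im,d,P=look("side")
print(blob(P,(570,-22),35,56,70))
cv2.imwrite("pics/z6.png",cv2.resize(im[130:280,240:400,::-1],None,fx=4,fy=4,interpolation=cv2.INTER_NEAREST))
E
```

```text
t: 8.1
tcp_pos: [573.5, -18.8, 21.4]
eef_rot: [1.227, 1.198, -1.231]
contact_force: [0.3, 0.1, -0.8]
width: 1.001
t: 8.6
tcp_pos: [578.7, -19.4, 209.7]
eef_rot: [1.232, 1.186, -1.221]
contact_force: [0.5, -0.1, 1.0]
width: 1.002
t 8.6 tcp [578.7 -19.4 209.7] jaw -1.5 w 1.002 q6 -0.13 F [ 0.5 -0.1  1. ]
shift cm [  9.69 -17.15 -34.53] turn [78.5 -0.4 -0.7] alt [[-102.0, 1.0, -0.0], [78.0, -0.0, -1.0]]
(array([572. , -20.5]), 29.6, array([572.2, -22.5,  59.8]), array([571.6, -22.2,  60. ]), 194)
```

View pics/z6.png

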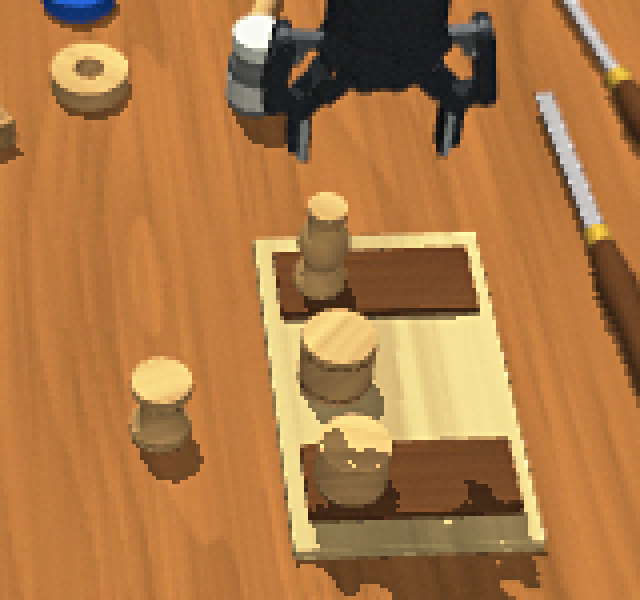

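```bash
python3 -m crank '[[0,0,-4,-8,9,0,0],[0,1,-9,-17,18,0,-0.5],[0,1,-13,-26,27,-0.4,-0.7],[0,2,-16,-32,35,-0.4,-0.7],[0,3,-17.1,-34.5,43.5,-0.4,-0.7],[0,4,-17.1,-34.5,43.5,-0.4,-0.7],[0,6,-17.1,-34.5,43.5,-0.4,-0.7],[0,8,-17.1,-34.5,43.5,-0.4,-0.7],[0,9,-17.1,-34.5,43.5,-0.4,-0.7],[0,9.5,-17.1,-34.5,43.5,-0.4,-0.7]]'
python3 - <<'E'
from h import *
plan(417.5,330,10,-45)
im,d,P=look("top","t3")
print(blob(P,(417,331),40,14,27),blob(P,(572,-18),40,56,70),blob(P,(555,303),40,69,82))
im,d,P=look("side")
cv2.imwrite("pics/z7.png",cv2.resize(im[90:210,180:340,::-1],None,fx=4,fy=4,interpolation=cv2.INTER_NEAREST))
cv2.imwrite("pics/t3.png",cv2.imread("pics/t3.png")[100:320,80:400])
E
```

```text
t: 9.65
tcp_pos: [412.5, 329.5, 106.1]
eef_rot: [1.743, 0.728, -1.77]
contact_force: [-0.1, -0.1, -0.7]
width: 1.0
t 9.65 tcp [412.5 329.5 106.1] jaw -44.8 w 1.0 q6 1.32 F [-0.1 -0.1 -0.7]
shift cm [ 9.6   0.34 -0.52] turn [0.2 0.8 0.1] alt [[0.0, 1.0, 0.0], [-180.0, -0.0, 1.0]]
(array([417. , 330.8]), 32.5, array([415.3, 328.1,  20.5]), array([415.7, 329. ,  20.5]), 436) (array([573.9, -16.1]), 28.4, array([572.5, -15.6,  62.6]), array([572.1, -16.1,  62.5]), 388) (array([555. , 302.1]), 22.0, array([554.9, 302.6,  75.8]), array([555. , 302.8,  75.7]), 252)
```

View pics/z7.png

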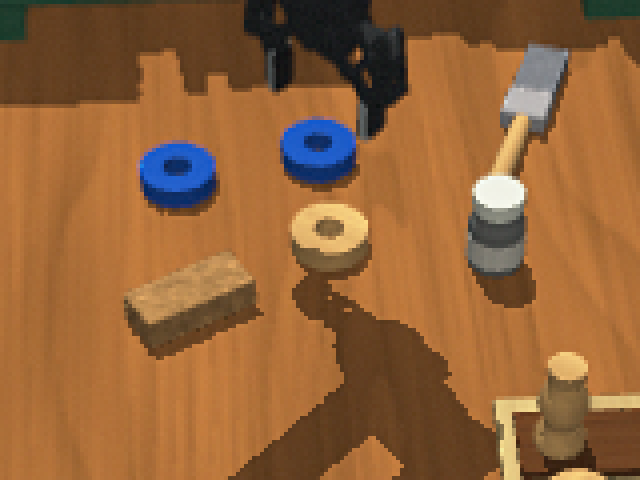

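View pics/t3.png

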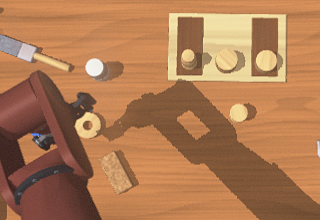

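```bash
python3 -m crank '[[0.12,3,0.3,-0.6,0.2,0.8,0],[0.12,5,0.3,-0.6,0.2,0.8,0],[0.12,7,0.3,-0.6,0.2,0.8,0],[0.12,8.5,0.3,-0.6,0.2,0.8,0],[0.12,9.3,0.3,-0.6,0.2,0.8,0],[0.12,9.8,0.3,-0.6,0.2,0.8,0],[0.12,9.8,0.3,-0.6,0.2,0.8,0]]'
python3 - <<'E'
from h import *
plan(418,329,0,-45)
im,d,P=look("side")
cv2.imwrite("pics/z8.png",cv2.resize(im[80:200,200:320,::-1],None,fx=5,fy=5,interpolation=cv2.INTER_NEAREST))
E
```

```text
t: 10.45
tcp_pos: [421.4, 329.9, 10.7]
eef_rot: [1.766, 0.728, -1.76]
contact_force: [-0.8, 0.4, 0.3]
width: 0.878
t 10.45 tcp [421.4 329.9  10.7] jaw -45.2 w 0.878 q6 1.32 F [-0.8  0.4  0.3]
shift cm [ 1.07 -0.18  0.31] turn [-0.2 -0.2  0. ] alt [[-0.0, -0.0, 0.0], [180.0, 0.0, 0.0]]
```

View pics/z8.png

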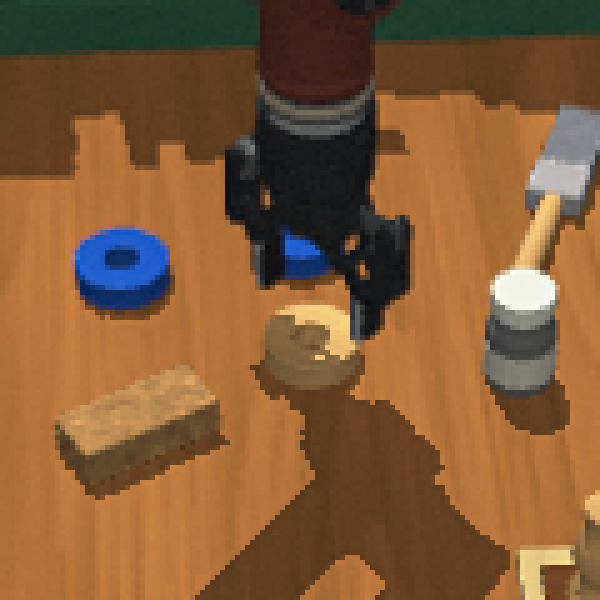

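```bash
python3 -m crank '[[0.12,0.4,-0.18,0.3,0,0,0],[0.12,0.8,-0.18,0.3,0,0,0],[0.12,1.1,-0.18,0.3,0,0,0],[0.12,1.1,-0.18,0.3,0,0,0]]'
python3 -m crank '[[0.12,0.3,0,0,0,0,0],[0.12,0.6,0,0,0,0,0],[0.12,0.6,0,0,0,0,0]]'
python3 - <<'E'
from h import *
plan(418,329,-12,-45)
im,d,P=look("side")
cv2.imwrite("pics/z9.png",cv2.resize(im[80:200,200:320,::-1],None,fx=5,fy=5,interpolation=cv2.INTER_NEAREST))
E
```

```text
t: 10.9
tcp_pos: [417.8, 329.2, -0.3]
eef_rot: [1.765, 0.729, -1.76]
contact_force: [-0.4, 0.4, 0.0]
width: 0.88
t: 11.2
tcp_pos: [417.4, 328.9, -6.9]
eef_rot: [1.764, 0.728, -1.761]
contact_force: [-1.0, 0.0, 0.5]
width: 0.877
t 11.2 tcp [417.4 328.9  -6.9] jaw -45.2 w 0.877 q6 1.32 F [-1.   0.   0.5]
shift cm [ 0.51  0.04 -0.04] turn [-0.2 -0.1  0. ] alt [[-0.0, -0.0, 0.0], [180.0, 0.0, 0.0]]
```

View pics/z9.png

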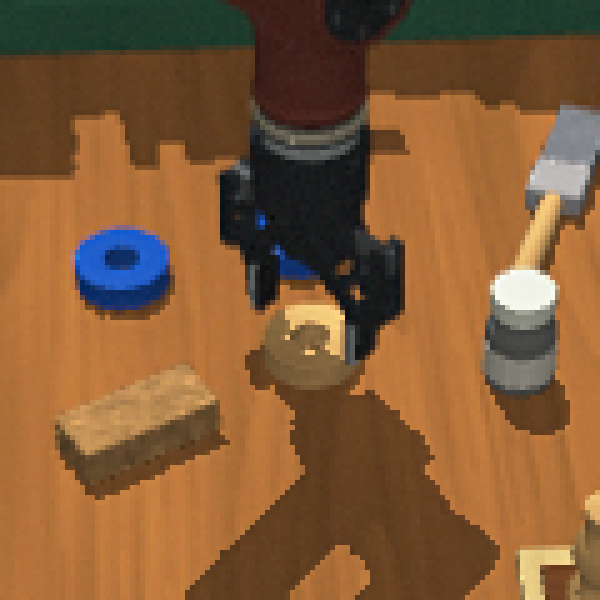

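```bash
python3 -m crank '[[0.12,0.3,0,0,0,0,0],[0.12,0.5,0,0,0,0,0],[0.12,0.5,0,0,0,0,0]]'
python3 -m crank '[[0.12,0.2,0,0,0,0,0],[0.12,0.3,0,0,0,0,0],[0.12,0.3,0,0,0,0,0]]'
python3 - <<'E'
from h import *
plan(418,329,-16,-45)
im,d,P=look("side")
cv2.imwrite("pics/z10.png",cv2.resize(im[120:180,230:300,::-1],None,fx=10,fy=10,interpolation=cv2.INTER_NEAREST))
E
```

```text
t: 11.55
tcp_pos: [417.3, 328.8, -12.1]
eef_rot: [1.764, 0.728, -1.761]
contact_force: [0.8, 0.0, 0.4]
width: 0.884
t: 11.85
tcp_pos: [417.0, 328.7, -15.4]
eef_rot: [1.763, 0.728, -1.761]
contact_force: [0.1, -0.2, 0.7]
width: 0.877
t 11.85 tcp [417.  328.7 -15.4] jaw -45.2 w 0.877 q6 1.32 F [ 0.1 -0.2  0.7]
shift cm [ 0.06  0.05 -0.09] turn [-0.2 -0.1  0.1] alt [[-0.0, -0.0, 0.0], [180.0, 0.0, 0.0]]
```

View pics/z10.png

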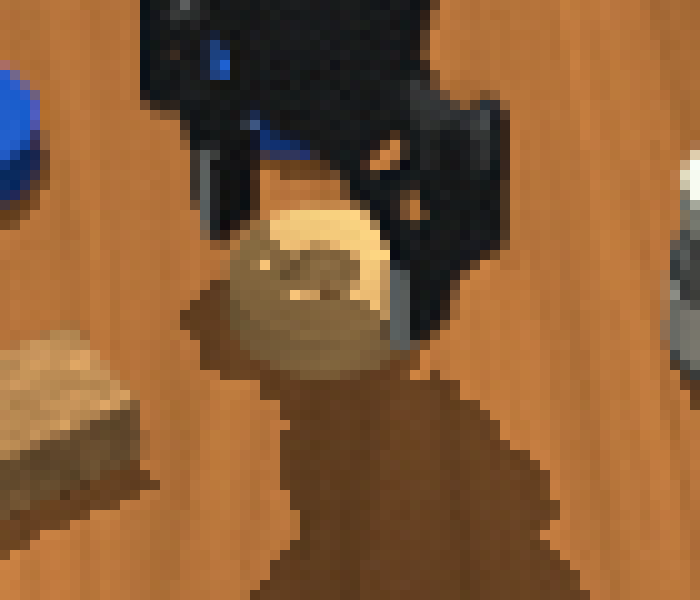

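```bash
python3 -m crank '[[0.12,0.2,0,0,0,0,0],[0.12,0.3,0,0,0,0,0],[1,0.3,0,0,0,0,0],[1,0.3,0,0,0,0,0],[1,0.3,0,0,0,0,0],[1,0.3,0,0,0,0,0],[1,0.3,0,0,0,0,0]]'
python3 -m crank '[[1,-1,0,0,0,0,0],[1,-3,0,0,0,0,0],[1,-5,0,0,0,0,0],[1,-5,0,0,0,0,0]]'
python3 - <<'E'
from h import *
plan(418,329,180,-45)
im,d,P=look("side")
cv2.imwrite("pics/z11.png",cv2.resize(im[80:200,200:320,::-1],None,fx=5,fy=5,interpolation=cv2.INTER_NEAREST))
E
```

```text
t: 12.6
tcp_pos: [417.7, 329.1, -17.4]
eef_rot: [1.765, 0.728, -1.76]
contact_force: [-0.9, -1.4, 5.1]
width: 0.736
t: 13.0
tcp_pos: [420.2, 330.6, 35.8]
eef_rot: [1.771, 0.73, -1.754]
contact_force: [-0.3, 0.4, 0.2]
width: 0.73
t 13.0 tcp [420.2 330.6  35.8] jaw -45.2 w 0.73 q6 1.32 F [-0.3  0.4  0.2]
shift cm [-14.42  -0.03   0.14] turn [-0.2 -0.5 -0.1] alt [[-0.0, -1.0, -0.0], [180.0, -0.0, 1.0]]
```

View pics/z11.png

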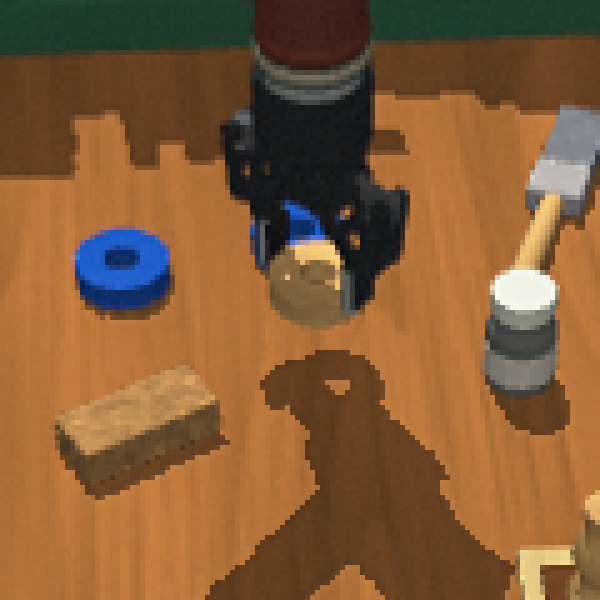

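```bash
python3 -m crank '[[1,-3,0,0,0,0,0],[1,-7,0,0,0,0,0],[1,-11,0,0,0,0,0],[1,-14,0,0,0,0,0],[1,-14.4,0,0.1,0,0,0],[1,-14.4,0,0.1,0,0,0]]'
python3 - <<'E'
from h import *
plan(573,-17.5,180,0)
E
```

```text
t: 13.65
tcp_pos: [417.7, 328.5, 178.1]
eef_rot: [1.769, 0.729, -1.756]
contact_force: [0.2, -0.5, -0.2]
width: 0.731
t 13.65 tcp [417.7 328.5 178.1] jaw -45.2 w 0.731 q6 1.32 F [ 0.2 -0.5 -0.2]
shift cm [-0.27 35.49 13.38] turn [-45.2  -0.4  -0.2] alt [[-45.0, -0.0, -0.0], [135.0, -0.0, 0.0]]
```

```bash
python3 -m crank '[[1,0,3,1.1,-4,0,0],[1,0,7,2.6,-9,0,0],[1,0,11.5,4.3,-14,0,0],[1,0,16,6,-20,0,0],[1,0,20.5,7.7,-26,0,0],[1,0,25,9.4,-32,0,0],[1,0,29,10.9,-37,-0.4,-0.2],[1,0,32.5,12.2,-42,-0.4,-0.2],[1,0,34.7,13.1,-45.2,-0.4,-0.2],[1,-0.2,35.5,13.4,-45.2,-0.4,-0.2]]'
python3 -m crank '[[1,0,0,0,0,0,0],[1,0,0,0,0,0,0]]'
python3 - <<'E'
from h import *
plan(573,-17.5,55,0)
E
```

```text
t: 14.65
tcp_pos: [571.3, -19.7, 175.4]
eef_rot: [1.208, 1.213, -1.216]
contact_force: [-1.3, 0.6, -0.7]
width: 0.738
t: 14.85
tcp_pos: [569.5, -18.8, 173.1]
eef_rot: [1.207, 1.217, -1.219]
contact_force: [-0.1, 0.8, 0.7]
width: 0.73
t 14.85 tcp [569.5 -18.8 173.1] jaw -0.2 w 0.73 q6 -0.15 F [-0.1  0.8  0.7]
shift cm [11.8   0.49 -0.11] turn [-0.2 -0.1  0.6] alt [[-0.0, -0.0, 1.0], [180.0, 1.0, 0.0]]
```

```bash
python3 -m crank '[[1,3,0.2,-0.1,0,0,0.6],[1,6,0.35,-0.1,0,0,0.6],[1,8.5,0.35,-0.1,0,0,0.6],[1,10,0.35,-0.1,0,0,0.6],[1,11,0.35,-0.1,0,0,0.6],[1,11.6,0.35,-0.1,0,0,0.6],[1,11.6,0.35,-0.1,0,0,0.6],[1,11.6,0.35,-0.1,0,0,0.6]]'
python3 - <<'E'
from h import *
plan(573,-17.5,45,0)
im,d,P=look("side")
cv2.imwrite("pics/z12.png",cv2.resize(im[150:260,270:400,::-1],None,fx=5,fy=5,interpolation=cv2.INTER_NEAREST))
E
```

```text
t: 15.65
tcp_pos: [572.6, -17.7, 58.1]
eef_rot: [1.213, 1.208, -1.21]
contact_force: [0.2, 0.4, -0.1]
width: 0.733
t 15.65 tcp [572.6 -17.7  58.1] jaw -0.2 w 0.733 q6 -0.15 F [ 0.2  0.4 -0.1]
shift cm [ 1.31  0.04 -0.02] turn [-0.2 -0.1 -0.1] alt [[-0.0, -0.0, -0.0], [180.0, -0.0, 0.0]]
```

View pics/z12.png

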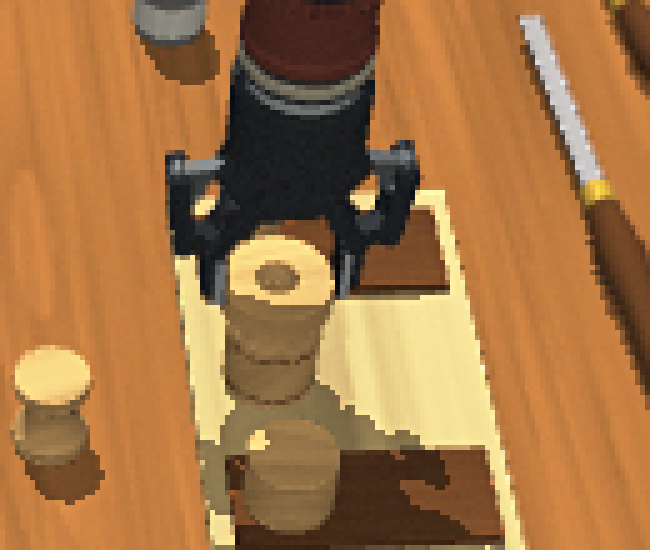

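```bash
python3 -m crank '[[1,0.4,0,0,0,0,0],[1,0.8,0,0,0,0,0],[1,1.1,0,0,0,0,0],[1,1.2,0,0,0,0,0],[1,1.2,0,0,0,0,0]]'
python3 -m crank '[[1,0.1,0,0,0,0,0],[1,0.2,0,0,0,0,0],[1,0.2,0,0,0,0,0]]'
```

```text
t: 16.2
tcp_pos: [572.5, -17.8, 45.9]
eef_rot: [1.213, 1.208, -1.21]
contact_force: [0.7, -0.0, -0.2]
width: 0.734
t: 16.5
tcp_pos: [572.6, -17.8, 44.7]
eef_rot: [1.213, 1.208, -1.211]
contact_force: [-1.7, -0.6, 4.2]
width: 0.735
```

```bash
python3 -m crank '[[0.2,0,0,0,0,0,0],[0.12,0,0,0,0,0,0],[0.05,0,0,0,0,0,0],[0,0,0,0,0,0,0],[0,0,0,0,0,0,0]]';python3 -m crank '[[0,-3,0,0,0,0,0],[0,-7,0,0,0,0,0],[0,-12,0,0,0,0,0],[0,-14,0,0,0,0,0],[0,-14,0,0,0,0,0]]'
python3 - <<'E'
from h import *
plan(402,-351,130,0)
im,d,P=look("side")
print(blob(P,(570,-22),38,76,92))
cv2.imwrite("pics/z13.png",cv2.resize(im[150:260,270:400,::-1],None,fx=5,fy=5,interpolation=cv2.INTER_NEAREST))
E
```

```text
t: 17.0
tcp_pos: [572.6, -17.8, 44.5]
eef_rot: [1.213, 1.208, -1.211]
contact_force: [-0.3, -0.2, 0.1]
width: 1.001
t: 17.5
tcp_pos: [576.0, -18.5, 189.8]
eef_rot: [1.216, 1.2, -1.204]
contact_force: [-0.4, -0.2, 0.0]
width: 0.999
t 17.5 tcp [576.  -18.5 189.8] jaw -0.2 w 0.999 q6 -0.15 F [-0.4 -0.2  0. ]
shift cm [  5.81 -17.36  33.31] turn [-0.2  0.  -0.6] alt [[-0.0, 0.0, -1.0], [180.0, -1.0, -0.0]]
(array([572.4, -21.1]), 35.4, array([570.5, -23.5,  79.5]), array([570.4, -21.3,  79.7]), 259)
```

View pics/z13.png

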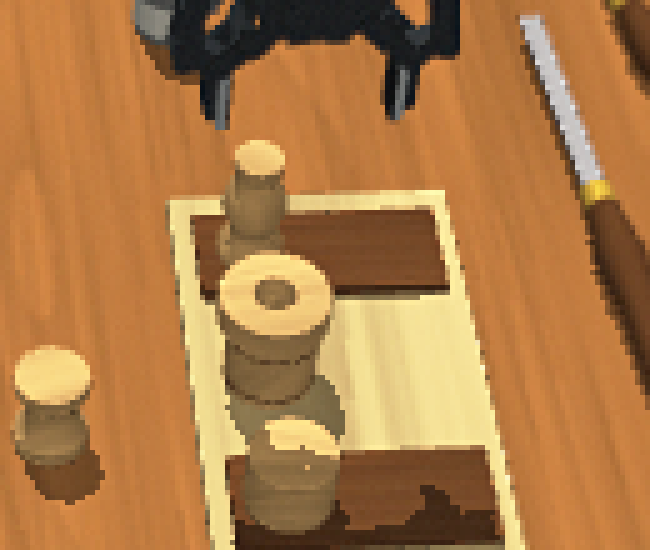

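```bash
python3 -m crank '[[0.5,0,-2,4,0,0,0],[0.5,0,-4.5,9,0,0,0],[0.5,0,-7,13.5,0,0,0],[0.5,0,-9.3,18,0,0,0],[0.5,0,-11.6,22.5,0,0,0],[0.5,0,-14,27,0,0,0],[0.5,1,-16,31,0,0,-0.6],[0.5,3,-17.4,33.3,0,0,-0.6],[0.5,5,-17.4,33.3,0,0,-0.6],[0.5,5.8,-17.4,33.3,0,0,-0.6]]'
python3 - <<'E'
from h import *
im,d,P=look("side")
plan(402.5,-350.5,10,0)
cv2.imwrite("pics/z14.png",cv2.resize(im[250:370,210:330,::-1],None,fx=5,fy=5,interpolation=cv2.INTER_NEAREST))
E
```

```text
t: 18.55
tcp_pos: [395.9, -348.6, 122.6]
eef_rot: [1.214, 1.22, -1.218]
contact_force: [0.6, 0.9, 0.5]
width: 0.499
t 18.6 tcp [ 396.2 -347.8  122.3] jaw -0.3 w 0.499 q6 -0.85 F [-0.5  0.2 -0.7]
shift cm [11.22  0.76  0.36] turn [-0.3 -0.5  0.7] alt [[-0.0, -0.0, 1.0], [180.0, 1.0, 1.0]]
```

View pics/z14.png

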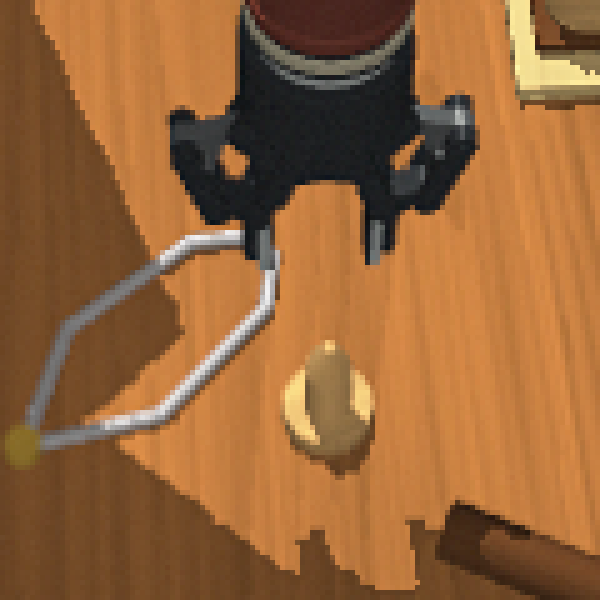

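```bash
python3 -m crank '[[0.5,2,0.5,0.3,0,0,0.7],[0.5,4,0.6,0.3,0,0,0.7],[0.5,6,0.6,0.3,0,0,0.7],[0.5,8,0.6,0.3,0,0,0.7],[0.5,9,0.6,0.3,0,0,0.7],[0.5,9.6,0.6,0.3,0,0,0.7],[0.5,9.6,0.6,0.3,0,0,0.7],[0.5,9.6,0.6,0.3,0,0,0.7]]'
python3 - <<'E'
from h import *
im,d,P=look("side")
plan(402.5,-350.5,10,0)
cv2.imwrite("pics/z15.png",cv2.resize(im[290:350,240:310,::-1],None,fx=9,fy=9,interpolation=cv2.INTER_NEAREST))
E
```

```text
t: 19.4
tcp_pos: [401.8, -350.5, 27.0]
eef_rot: [1.218, 1.211, -1.208]
contact_force: [0.4, 0.0, 0.4]
width: 0.498
t 19.45 tcp [ 401.9 -350.8   27.3] jaw -0.2 w 0.501 q6 -0.85 F [ 0.2 -0.2 -0.4]
shift cm [ 1.73  0.05 -0.02] turn [-0.2 -0.4 -0.1] alt [[-0.0, -0.0, -0.0], [180.0, -0.0, 1.0]]
```

View pics/z15.png

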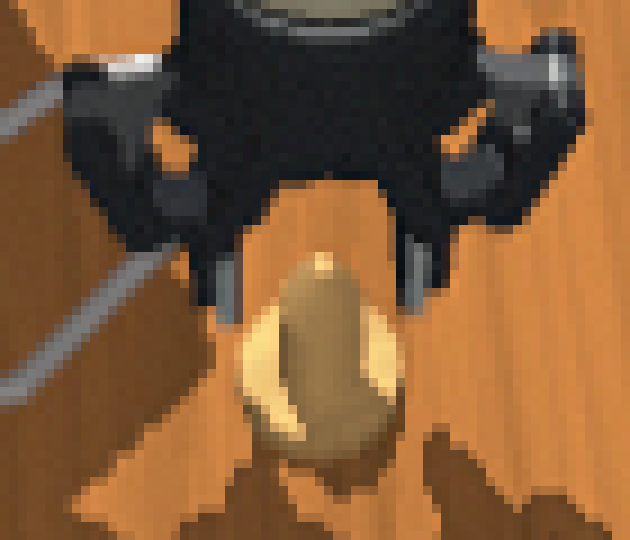

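```bash
python3 -m crank '[[0.5,1,0.05,0,0,0,0],[0.5,1.8,0.05,0,0,0,0],[0.5,2.2,0.05,0,0,0,0],[0.5,2.5,0.05,0,0,0,0],[0.5,2.5,0.05,0,0,0,0]]'
python3 - <<'E'
from h import *
im,d,P=look("side")
plan(402.5,-350.5,0,0)
cv2.imwrite("pics/z16.png",cv2.resize(im[290:350,240:310,::-1],None,fx=9,fy=9,interpolation=cv2.INTER_NEAREST))
E
```

```text
t: 19.95
tcp_pos: [402.0, -350.1, 1.5]
eef_rot: [1.219, 1.212, -1.208]
contact_force: [0.4, 0.3, -0.9]
width: 0.501
t 20.0 tcp [ 402.2 -350.4    1.9] jaw -0.3 w 0.5 q6 -0.85 F [ 0.3 -1.2  0.7]
shift cm [0.19 0.03 0.01] turn [-0.3 -0.4 -0.1] alt [[-0.0, -0.0, -0.0], [180.0, -0.0, 1.0]]
```

View pics/z16.png

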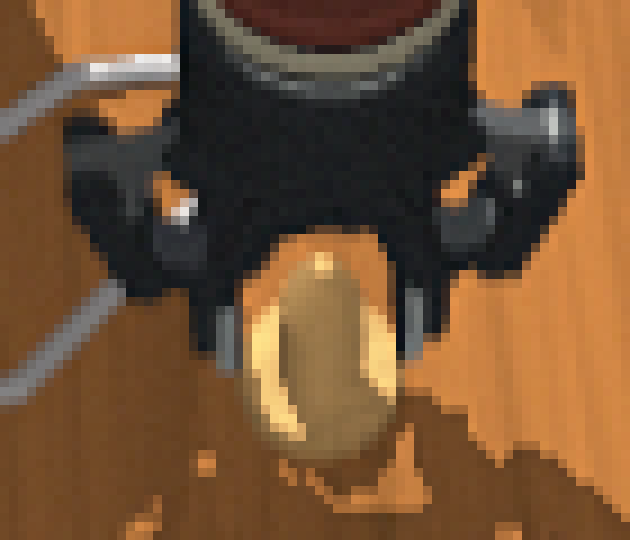

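Run:
```python
from h import *
im,d,P=look("side")
for r in (308,310,312,314,316,318,320,324,328,330): print(r,[np.round(P[r,c],0).tolist() for c in (265,275,285)])
```

```text
308 [[374.0, -379.0, 158.0], [396.0, -390.0, 173.0], [419.0, -387.0, 165.0]]
310 [[375.0, -365.0, 126.0], [396.0, -390.0, 164.0], [419.0, -387.0, 156.0]]
312 [[375.0, -364.0, 116.0], [396.0, -390.0, 156.0], [422.0, -371.0, 122.0]]
314 [[376.0, -358.0, 96.0], [399.0, -365.0, 106.0], [422.0, -372.0, 114.0]]
316 [[375.0, -367.0, 104.0], [405.0, -309.0, 3.0], [422.0, -371.0, 104.0]]
318 [[375.0, -371.0, 101.0], [401.0, -352.0, 65.0], [423.0, -369.0, 91.0]]
320 [[376.0, -363.0, 79.0], [401.0, -354.0, 60.0], [423.0, -367.0, 78.0]]
324 [[376.0, -361.0, 57.0], [400.0, -360.0, 52.0], [424.0, -364.0, 55.0]]
328 [[375.0, -365.0, 45.0], [400.0, -365.0, 41.0], [425.0, -364.0, 35.0]]
330 [[376.0, -363.0, 31.0], [400.0, -365.0, 32.0], [427.0, -350.0, 0.0]]
```

```bash
python3 -m crank '[[0.5,0.4,0,0,0,0,0],[0.5,0.8,0,0,0,0,0],[0.5,1,0,0,0,0,0],[0.5,1,0,0,0,0,0]]'
python3 -m crank '[[1,0,0,0,0,0,0],[1,0,0,0,0,0,0],[1,0,0,0,0,0,0],[1,0,0,0,0,0,0],[1,0,0,0,0,0,0],[1,0,0,0,0,0,0],[1,0,0,0,0,0,0]]'
python3 - <<'E'
from h import *
im,d,P=look("side")
plan(402.5,-350.5,0,0)
cv2.imwrite("pics/z17.png",cv2.resize(im[290:350,240:310,::-1],None,fx=9,fy=9,interpolation=cv2.INTER_NEAREST))
E
```

```text
t: 20.45
tcp_pos: [402.1, -350.1, -8.4]
eef_rot: [1.218, 1.212, -1.208]
contact_force: [0.1, -0.9, 0.2]
width: 0.498
t: 21.15
tcp_pos: [402.3, -350.4, -8.2]
eef_rot: [1.218, 1.211, -1.208]
contact_force: [0.6, -1.7, 1.0]
width: 0.262
t 21.2 tcp [ 402.3 -350.3   -8.2] jaw -0.3 w 0.263 q6 -0.85 F [-0.1 -1.3  1.5]
shift cm [-0.82  0.03  0.01] turn [-0.3 -0.4 -0.1] alt [[-0.0, -0.0, -0.0], [180.0, -0.0, 1.0]]
```

View pics/z17.png

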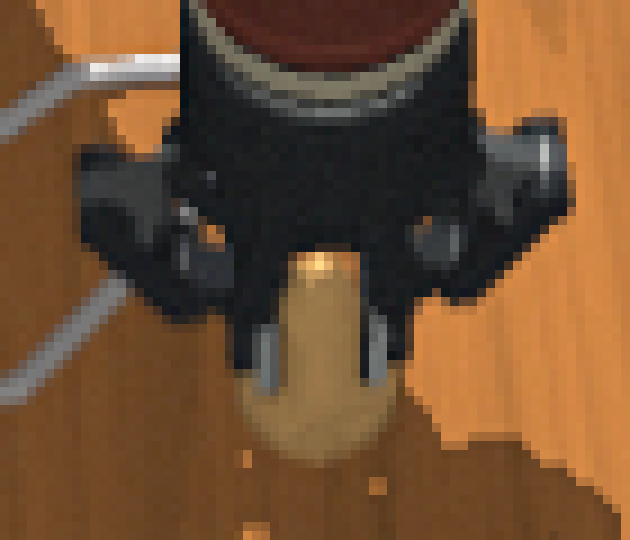

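```bash
python3 -m crank '[[1,-2,0,0,0,0,0],[1,-5,0,0,0,0,0],[1,-9,0,0,0,0,0],[1,-13,0,0,0,0,0],[1,-16,0,0,0,0,0],[1,-16,0,0,0,0,0]]'
python3 - <<'E'
from h import *
plan(571.3,-114.3,120,0)
E
```

```text
t: 21.8
tcp_pos: [404.7, -354.5, 157.5]
eef_rot: [1.216, 1.2, -1.206]
contact_force: [-0.0, 0.1, -0.4]
width: 0.264
t 21.8 tcp [ 404.7 -354.5  157.5] jaw -0.2 w 0.264 q6 -0.85 F [-0.   0.1 -0.4]
shift cm [  3.87  16.52 -24.1 ] turn [-0.2  0.1 -0.5] alt [[-0.0, 0.0, -1.0], [180.0, -1.0, -0.0]]
```

```bash
python3 -m crank '[[1,0,1.5,-2.3,0,0,0],[1,0,3.7,-5.5,0,0,0],[1,0,6.2,-9,0,0,0],[1,0,8.7,-12.7,0,0,0],[1,0,11.2,-16.4,0,0,0],[1,0,13.5,-19.7,0,0,-0.5],[1,0,15.3,-22.3,0,0,-0.5],[1,0,16.3,-23.8,0,0,-0.5],[1,0,16.5,-24.1,0,0,-0.5],[1,0,16.5,-24.1,0,0,-0.5]]'
python3 - <<'E'
from h import *
im,d,P=look("side")
plan(571.3,-114.3,60,0)
E
```

```text
t: 22.8
tcp_pos: [569.8, -113.8, 157.2]
eef_rot: [1.21, 1.209, -1.214]
contact_force: [0.2, 0.1, 0.2]
width: 0.262
t 22.85 tcp [ 569.7 -114.5  157.4] jaw -0.2 w 0.264 q6 -0.31 F [-0.7  0.2 -0.7]
shift cm [ 9.74  0.19 -0.03] turn [-0.2  0.1  0.1] alt [[-0.0, 0.0, 0.0], [180.0, 0.0, -0.0]]
```

```bash
python3 -m crank '[[1,3,0.1,0,0,0,0],[1,6,0.1,0,0,0,0],[1,8,0.1,0,0,0,0],[1,9,0.1,0,0,0,0],[1,9.4,0.1,0,0,0,0],[1,9.4,0.1,0,0,0,0]]'
python3 - <<'E'
from h import *
im,d,P=look("side")
plan(571.3,-114.3,52,0)
cv2.imwrite("pics/z18.png",cv2.resize(im[180:280,290:390,::-1],None,fx=6,fy=6,interpolation=cv2.INTER_NEAREST))
im,d,P=look("top","t18")
E
```

```text
t: 23.45
tcp_pos: [570.3, -115.2, 63.6]
eef_rot: [1.211, 1.208, -1.215]
contact_force: [0.2, -0.5, 0.1]
width: 0.264
t 23.5 tcp [ 571.1 -115.3   64.4] jaw -0.3 w 0.262 q6 -0.31 F [ 1.3 -0.3 -0.1]
shift cm [ 1.24  0.03 -0.1 ] turn [-0.3  0.1  0.1] alt [[-0.0, 0.0, 0.0], [180.0, 0.0, -0.0]]
```

View pics/z18.png

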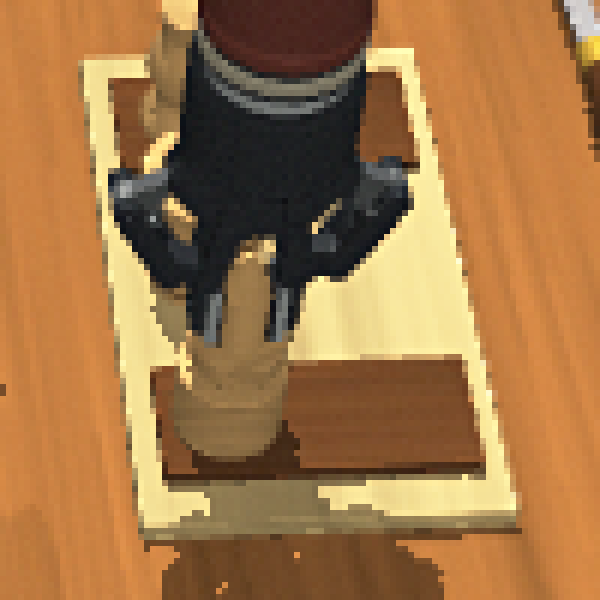

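Aligned over the column; lower, feeling for contact.

```bash
python3 -m crank '[[1,0.4,0,-0.1,0,0,0],[1,0.8,0,-0.1,0,0,0],[1,1.05,0,-0.1,0,0,0],[1,1.15,0,-0.1,0,0,0],[1,1.15,0,-0.1,0,0,0]]'
python3 -m crank '[[1,0.1,0,0,0,0,0],[1,0.2,0,0,0,0,0],[1,0.2,0,0,0,0,0]]'
```

```text
t: 24.05
tcp_pos: [571.2, -114.1, 53.0]
eef_rot: [1.211, 1.206, -1.214]
contact_force: [0.3, 0.2, -0.0]
width: 0.263
t: 24.35
tcp_pos: [571.4, -114.3, 51.9]
eef_rot: [1.211, 1.206, -1.214]
contact_force: [-2.5, 0.1, 4.8]
width: 0.262
```

```bash
python3 -m crank '[[0.7,0,0,0,0,0,0],[0.6,0,0,0,0,0,0],[0.5,0,0,0,0,0,0],[0.4,0,0,0,0,0,0],[0.4,0,0,0,0,0,0]]';python3 -m crank '[[0.4,-2,0,0,0,0,0],[0.4,-5,0,0,0,0,0],[0.4,-10,0,0,0,0,0],[0.4,-14,0,0,0,0,0],[0.4,-14,0,0,0,0,0]]'
python3 - <<'E'
from h import *
plan(443,-44.5,120,92)
im,d,P=look("side")
cv2.imwrite("pics/z19.png",cv2.resize(im[160:280,270:390,::-1],None,fx=5,fy=5,interpolation=cv2.INTER_NEAREST))
print(blob(P,(440,-48),35,45,65))
E
```

```text
t: 24.85
tcp_pos: [571.3, -114.2, 51.7]
eef_rot: [1.211, 1.207, -1.214]
contact_force: [0.8, -0.8, 0.5]
width: 0.599
t: 25.35
tcp_pos: [576.6, -115.6, 200.1]
eef_rot: [1.214, 1.193, -1.205]
contact_force: [0.3, -0.7, 1.4]
width: 0.598
t 25.35 tcp [ 576.6 -115.6  200.1] jaw -0.2 w 0.598 q6 -0.31 F [ 0.3 -0.7  1.4]
shift cm [  7.78 -13.5   -7.1 ] turn [87.8 -0.3 -0.9] alt [[-92.0, 1.0, -0.0], [88.0, -0.0, -1.0]]
(array([441.8, -46.1]), 25.1, array([441. , -50.8,  53.3]), array([441. , -50.3,  53.1]), 162)
```

View pics/z19.png

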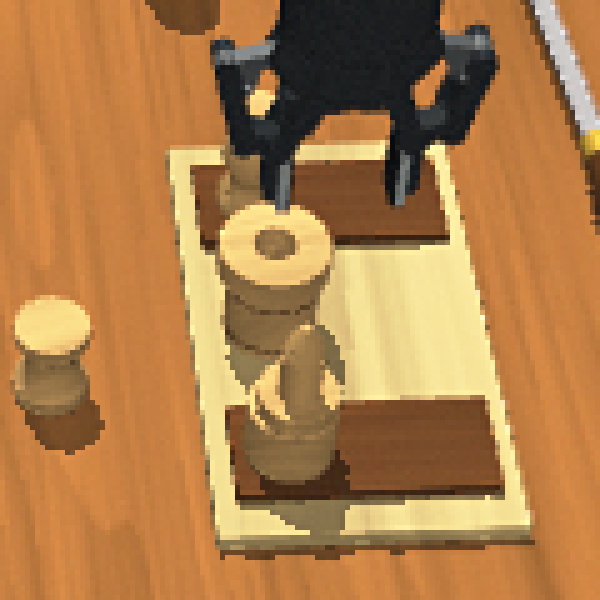

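```bash
python3 -m crank '[[0.3,0,-2,-1,8,0,0],[0.3,0,-4,-2,16,0,0],[0.3,0,-6.5,-3.4,24,0,0],[0.3,0,-9,-4.7,32,0,0],[0.3,0,-11,-5.8,40,0,0],[0.3,0,-13,-6.8,48,0,0],[0.3,0,-13.5,-7.1,56,0,0],[0.3,1,-13.5,-7.1,64,0,0],[0.3,2,-13.5,-7.1,72,0,0],[0.3,3,-13.5,-7.1,80,0,0]]'
python3 - <<'E'
from h import *
plan(443,-45,80,88.6)
E
```

```text
t: 26.4
tcp_pos: [438.7, -43.1, 163.0]
eef_rot: [2.139, 0.172, -2.128]
contact_force: [0.0, 0.0, -0.6]
width: 0.699
t 26.4 tcp [438.7 -43.1 163. ] jaw -80.6 w 0.699 q6 1.15 F [ 0.   0.  -0.6]
shift cm [ 8.3   0.22 -0.36] turn [10.8 -0.3 -0.2] alt [[-169.0, 0.0, -0.0], [11.0, -0.0, -0.0]]
```

```bash
python3 -m crank '[[0.3,1,0.1,-0.2,5,0,0],[0.3,4,0.2,-0.3,10.8,-0.3,0],[0.3,7,0.2,-0.3,10.8,-0.3,0],[0.3,9,0.2,-0.3,10.8,-0.3,0],[0.3,10,0.2,-0.3,10.8,-0.3,0],[0.3,10,0.2,-0.3,10.8,-0.3,0]]'
python3 - <<'E'
from h import *
plan(443,-45,0,88.6)
im,d,P=look("side")
cv2.imwrite("pics/z20.png",cv2.resize(im[180:260,240:330,::-1],None,fx=7,fy=7,interpolation=cv2.INTER_NEAREST))
E
```

```text
t: 27.0
tcp_pos: [439.9, -44.3, 60.5]
eef_rot: [-2.204, 0.029, 2.217]
contact_force: [0.7, -0.8, -0.2]
width: 0.7
t 27.0 tcp [439.9 -44.3  60.5] jaw -91.4 w 0.7 q6 1.34 F [ 0.7 -0.8 -0.2]
shift cm [ 6.05  0.05 -0.35] turn [ 0.   0.3 -0.2] alt [[-180.0, 0.0, 1.0], [0.0, 0.0, -0.0]]
```

View pics/z20.png

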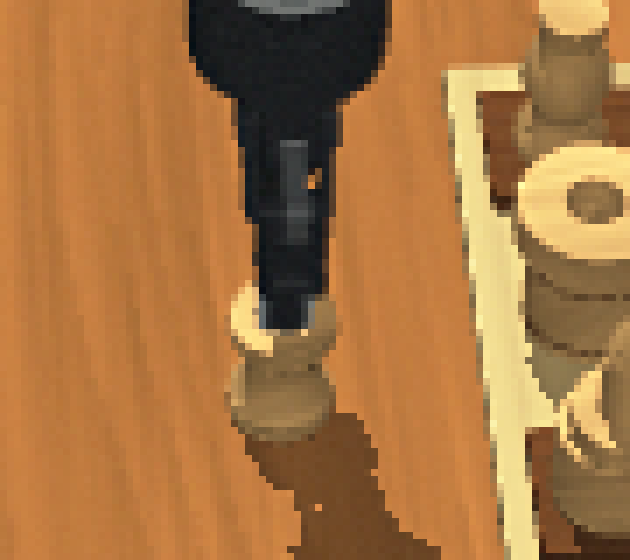

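```bash
python3 -m crank '[[0.3,2,0,-0.3,0,0,0],[0.3,4,0,-0.3,0,0,0],[0.3,5.5,0,-0.3,0,0,0],[0.3,6.4,0,-0.3,0,0,0],[0.3,6.8,0,-0.3,0,0,0],[0.3,6.8,0,-0.3,0,0,0]]'
python3 -m crank '[[0.3,0.3,0,0,0,0,0],[0.3,0.6,0,0,0,0,0],[0.3,0.6,0,0,0,0,0]]'
python3 - <<'E'
from h import *
plan(443,-45,-17,88.6)
im,d,P=look("side")
cv2.imwrite("pics/z21.png",cv2.resize(im[180:260,240:330,::-1],None,fx=7,fy=7,interpolation=cv2.INTER_NEAREST))
E
```

```text
t: 27.65
tcp_pos: [444.6, -45.1, -5.6]
eef_rot: [-2.209, 0.03, 2.214]
contact_force: [0.0, -0.1, 1.0]
width: 0.702
t: 27.95
tcp_pos: [444.7, -45.1, -11.6]
eef_rot: [-2.209, 0.031, 2.213]
contact_force: [0.2, 0.3, 0.1]
width: 0.704
t 27.95 tcp [444.7 -45.1 -11.6] jaw -91.4 w 0.704 q6 1.34 F [0.2 0.3 0.1]
shift cm [ 0.55 -0.01  0.17] turn [ 0.   0.1 -0.2] alt [[-180.0, 0.0, 0.0], [0.0, 0.0, -0.0]]
```

View pics/z21.png

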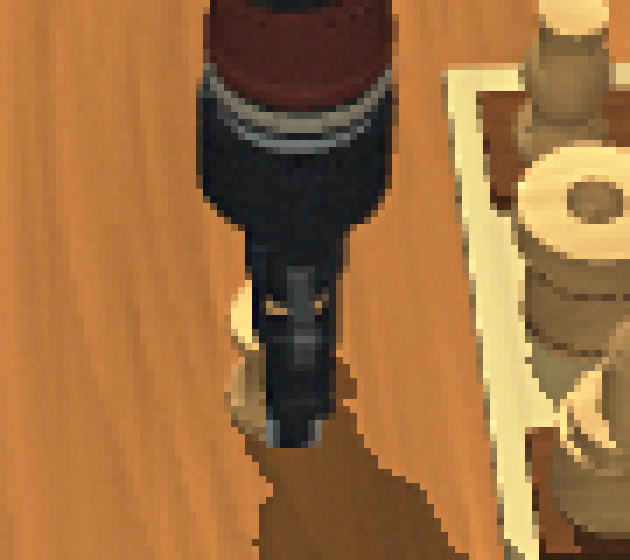

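```bash
python3 -m crank '[[0.3,0.2,0,0.1,0,0,0],[0.3,0.4,0,0.2,0,0,0],[0.3,0.4,0,0.2,0,0,0]]'
python3 -m crank '[[1,0,0,0,0,0,0],[1,0,0,0,0,0,0],[1,0,0,0,0,0,0],[1,0,0,0,0,0,0],[1,0,0,0,0,0,0],[1,0,0,0,0,0,0],[1,0,0,0,0,0,0]]'
python3 - <<'E'
from h import *
plan(443,-45,-17,88.6)
im,d,P=look("side")
cv2.imwrite("pics/z22.png",cv2.resize(im[180:260,240:330,::-1],None,fx=7,fy=7,interpolation=cv2.INTER_NEAREST))
E
```

```text
t: 28.3
tcp_pos: [442.1, -45.0, -15.9]
eef_rot: [-2.208, 0.03, 2.214]
contact_force: [0.3, -0.4, -0.5]
width: 0.701
t: 29.0
tcp_pos: [442.1, -44.9, -15.9]
eef_rot: [-2.208, 0.03, 2.214]
contact_force: [-0.9, 0.1, -0.0]
width: 0.468
t 29.0 tcp [442.1 -44.9 -15.9] jaw -91.4 w 0.468 q6 1.34 F [-0.9  0.1 -0. ]
shift cm [ 0.11  0.   -0.09] turn [ 0.   0.2 -0.2] alt [[-180.0, 0.0, 0.0], [0.0, 0.0, -0.0]]
```

View pics/z22.png

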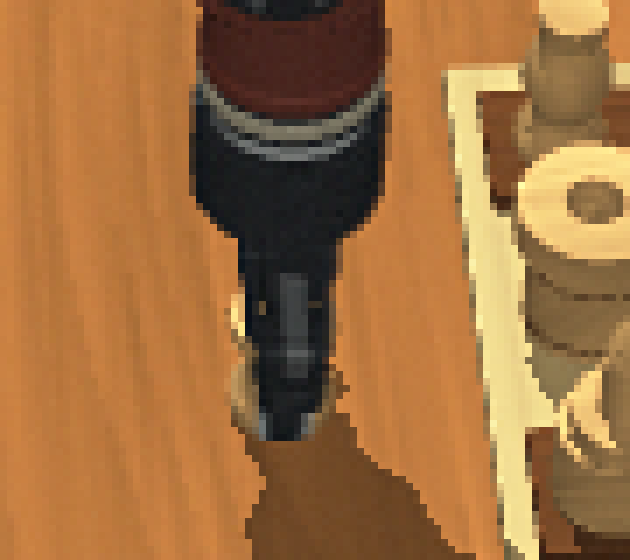

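```bash
python3 -m crank '[[1,-1,0,0,0,0,0],[1,-3,0,0,0,0,0],[1,-7,0,0,0,0,0],[1,-12,0,0,0,0,0],[1,-17,0,0,0,0,0],[1,-21,0,0,0,0,0],[1,-21,0,0,0,0,0]]'
python3 - <<'E'
from h import *
im,d,P=look("side")
cv2.imwrite("pics/z23.png",cv2.resize(im[120:280,210:370,::-1],None,fx=4,fy=4,interpolation=cv2.INTER_NEAREST))
im,d,P=look("top","t23")
for n,c,z in(("ring",(572,-17),82),("fintip",(571,-113),124),("tall",(574,77),100),("jar",(555,303),75)): print(n,blob(P,c,40,z-8,z+9))
print("finial foot",blob(P,(571,-113),30,66,80))
m=(np.abs(im[...,0].astype(int)-134)<14)&(np.abs(im[...,2].astype(int)-62)<14)
plan(645.3,74,195,88.6)
E
```

```text
t: 29.75
tcp_pos: [447.9, -45.5, 202.5]
eef_rot: [-2.227, 0.034, 2.199]
contact_force: [0.4, -0.6, -0.1]
width: 0.469
ring (array([572.9, -13.6]), 33.6, array([578.9,   2.5,  82.7]), array([5.783e+02, 2.000e-01, 8.270e+01]), 222)
fintip (array([ 573. , -112.7]), 7.5, array([ 572.1, -112.8,  122.3]), array([ 573. , -112.5,  123.1]), 26)
tall (array([574.1,  76.8]), 15.0, array([573.5,  76.3, 100.2]), array([573.6,  77.1, 100.2]), 130)
jar (array([555.4, 303. ]), 22.5, array([554.8, 302.5,  75.7]), array([555. , 302.6,  75.8]), 252)
finial foot (array([ 581.8, -116.2]), 19.8, array([ 589.1, -111.9,   73.2]), array([ 587.7, -115.2,   72.9]), 38)
t 29.85 tcp [443.6 -44.4 196. ] jaw -91.4 w 0.466 q6 1.34 F [-0.9  0.6 -1. ]
shift cm [  0.07 -12.32 -19.88] turn [ 0.  -0.1 -0.3] alt [[-180.0, 0.0, -0.0], [0.0, -0.0, -0.0]]
```

View pics/z23.png

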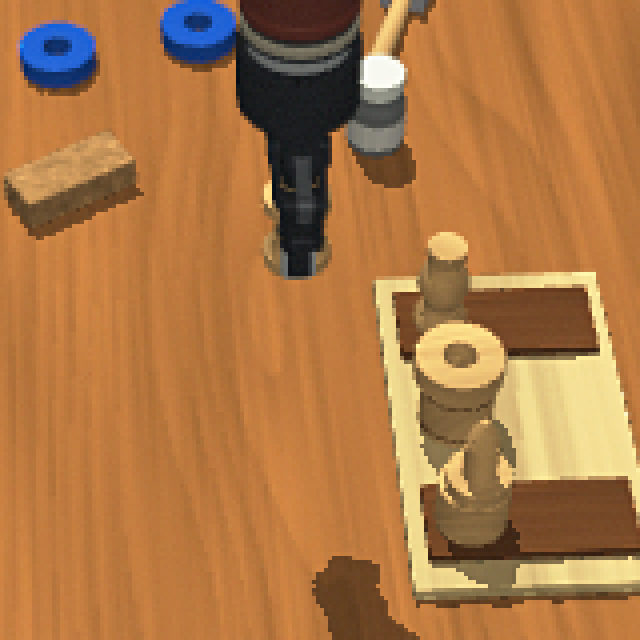

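View pics/t23.png

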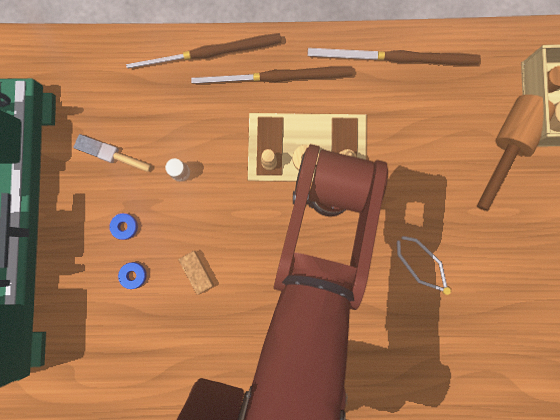

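```bash
python3 -m crank '[[1,0,-1.2,-2,0,0,0],[1,0,-3,-5,0,0,0],[1,0,-5,-8.2,0,0,0],[1,0,-7,-11.4,0,0,0],[1,0,-9,-14.6,0,0,0],[1,0,-10.8,-17.5,0,0,-0.3],[1,0,-12,-19.3,0,0,-0.3],[1,0,-12.3,-19.9,0,0,-0.3],[1,0,-12.3,-19.9,0,0,-0.3],[1,0,-12.3,-19.9,0,0,-0.3]]'
python3 - <<'E'
from h import *
plan(645,74,30,88.6)
im,d,P=look("side")
cv2.imwrite("pics/z24.png",cv2.resize(im[100:260,250:410,::-1],None,fx=4,fy=4,interpolation=cv2.INTER_NEAREST))
E
```

```text
t: 30.85
tcp_pos: [643.7, 73.3, 194.0]
eef_rot: [-2.206, 0.026, 2.212]
contact_force: [-0.8, -0.3, 0.3]
width: 0.467
t 30.85 tcp [643.7  73.3 194. ] jaw -91.4 w 0.467 q6 1.6 F [-0.8 -0.3  0.3]
shift cm [16.4  -0.07 -0.17] turn [0.  0.2 0. ] alt [[-180.0, -0.0, 0.0], [0.0, 0.0, 0.0]]
```

View pics/z24.png

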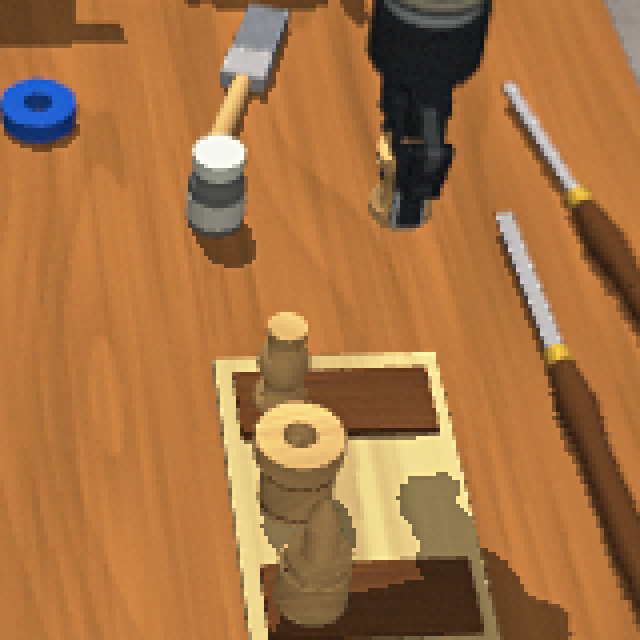

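```bash
python3 -m crank '[[1,3,-0.1,-0.15,0,0,0],[1,6,-0.1,-0.15,0,0,0],[1,9,-0.1,-0.15,0,0,0],[1,12,-0.1,-0.15,0,0,0],[1,14.5,-0.1,-0.15,0,0,0],[1,16,-0.1,-0.15,0,0,0],[1,16.4,-0.1,-0.15,0,0,0],[1,16.4,-0.1,-0.15,0,0,0]]'
python3 - <<'E'
from h import *
plan(645,74,5,88.6)
im,d,P=look("side")
cv2.imwrite("pics/z25.png",cv2.resize(im[100:260,270:430,::-1],None,fx=4,fy=4,interpolation=cv2.INTER_NEAREST))
E
```

```text
t: 31.7
tcp_pos: [644.9, 73.9, 30.6]
eef_rot: [-2.207, 0.027, 2.211]
contact_force: [-0.6, -0.8, 0.3]
width: 0.472
t 31.7 tcp [644.9  73.9  30.6] jaw -91.4 w 0.472 q6 1.6 F [-0.6 -0.8  0.3]
shift cm [ 2.56 -0.01 -0.02] turn [-0.   0.1  0. ] alt [[180.0, 0.0, -0.0], [-0.0, 0.0, 0.0]]
```

View pics/z25.png

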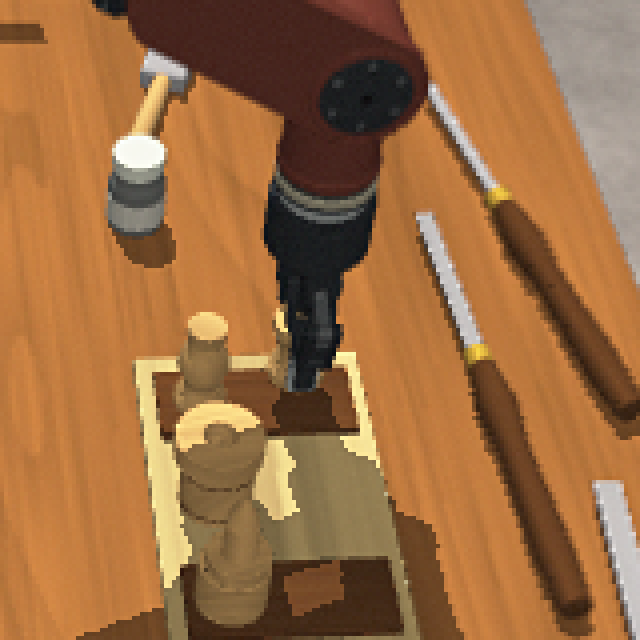

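Clear of the column. Lower to contact.

```bash
python3 -m crank '[[1,1,0,0,0,0,0],[1,1.8,0,0,0,0,0],[1,2.2,0,0,0,0,0],[1,2.5,0,0,0,0,0],[1,2.5,0,0,0,0,0],[1,2.5,0,0,0,0,0]]'
python3 -m crank '[[1,0.1,0,0,0,0,0],[1,0.2,0,0,0,0,0],[1,0.2,0,0,0,0,0]]'
```

```text
t: 32.35
tcp_pos: [646.0, 74.0, 6.7]
eef_rot: [-2.209, 0.027, 2.209]
contact_force: [-0.4, -0.3, -0.4]
width: 0.47
t: 32.65
tcp_pos: [646.0, 74.1, 4.7]
eef_rot: [-2.209, 0.027, 2.209]
contact_force: [0.4, -0.1, -0.3]
width: 0.467
```

```bash
python3 -m crank '[[1,0.1,0,0,0,0,0],[1,0.1,0,0,0,0,0]]'; python3 -m crank '[[1,0.1,0,0,0,0,0],[1,0.1,0,0,0,0,0]]'
```

```text
t: 32.85
tcp_pos: [645.9, 74.0, 3.6]
eef_rot: [-2.209, 0.027, 2.209]
contact_force: [0.4, 0.4, -1.0]
width: 0.471
t: 33.05
tcp_pos: [645.7, 74.0, 2.4]
eef_rot: [-2.208, 0.027, 2.209]
contact_force: [-0.0, 0.2, 0.2]
width: 0.469
```

```bash
python3 -m crank '[[1,0.1,0,0,0,0,0],[1,0.1,0,0,0,0,0]]'; python3 -m crank '[[1,0.1,0,0,0,0,0],[1,0.1,0,0,0,0,0]]'
python3 - <<'E'
from h import *
im,d,P=look("side")
cv2.imwrite("pics/z26.png",cv2.resize(im[170:215,310:370,::-1],None,fx=12,fy=12,interpolation=cv2.INTER_NEAREST))
E
```

```text
t: 33.25
tcp_pos: [645.9, 74.0, 2.0]
eef_rot: [-2.209, 0.027, 2.209]
contact_force: [-2.2, 0.2, 2.8]
width: 0.463
t: 33.45
tcp_pos: [646.0, 74.0, 2.0]
eef_rot: [-2.208, 0.027, 2.21]
contact_force: [-2.1, -0.5, 5.4]
width: 0.47
```

View pics/z26.png

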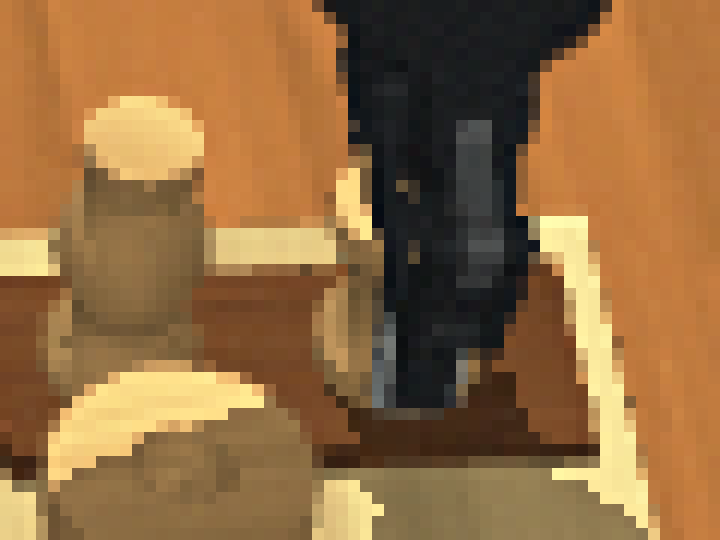

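```bash
python3 -m crank '[[0.5,0,0,0,0,0,0],[0.45,0,0,0,0,0,0],[0.4,0,0,0,0,0,0],[0.3,0,0,0,0,0,0],[0.25,0,0,0,0,0,0],[0.25,0,0,0,0,0,0]]';python3 -m crank '[[0.25,-2,0,0,0,0,0],[0.25,-5,0,0,0,0,0],[0.25,-10,0,0,0,0,0],[0.25,-15,0,0,0,0,0],[0.25,-20,0,0,0,0,0],[0.25,-20,0,0,0,0,0]]'
python3 - <<'E'
from h import *
im,d,P=look("side"); plan(420,-45,220,88.6)
print(blob(P,(644,70),35,66,85))
cv2.imwrite("pics/z27.png",cv2.resize(im[140:280,270:410,::-1],None,fx=4,fy=4,interpolation=cv2.INTER_NEAREST))
E
```

```text
t: 34.1
tcp_pos: [645.9, 74.0, 1.8]
eef_rot: [-2.208, 0.027, 2.21]
contact_force: [0.2, 0.2, 0.6]
width: 0.746
t: 34.7
tcp_pos: [652.4, 74.0, 213.1]
eef_rot: [-2.229, 0.026, 2.189]
contact_force: [1.1, 0.5, 1.5]
width: 0.748
t 34.75 tcp [650.1  74.  208.7] jaw -91.4 w 0.753 q6 1.6 F [-0.4  0.3  0. ]
shift cm [-1.4  12.46 22.69] turn [ 0.  -0.7  0. ] alt [[-180.0, -0.0, -1.0], [0.0, -1.0, 0.0]]
(array([646.9,  69. ]), 24.8, array([644.8,  66.3,  72.3]), array([644.5,  67.8,  72.7]), 137)
```

View pics/z27.png

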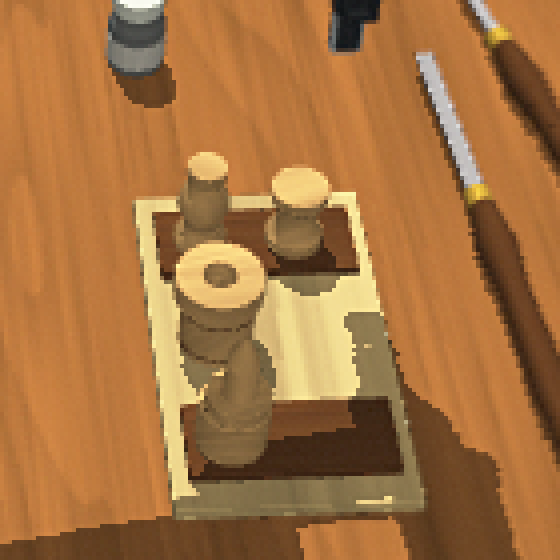

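All four are in place; I'll move the arm clear to check from above.

```bash
python3 -m crank '[[0.25,-3,2,4,0,0,0],[0.25,-4,5,9,0,0,0],[0.25,-4,8,14,0,0,0],[0.25,-4,10,18,0,0,0],[0.25,-4,12.5,22.7,0,0,0],[0.25,-4,16,22.7,0,0,0],[0.25,-4,21,22.7,0,0,0],[0.25,-4,26,22.7,0,0,0],[0.25,-4,31,22.7,0,0,0],[0.25,-4,33,22.7,0,0,0]]'
python3 -m crank '[[0.25,0,0,0,0,0,0],[0.25,0,0,0,0,0,0],[0.25,0,0,0,0,0,0]]'
python3 - <<'E'
from h import *
im,d,P=look("top","t28")
for n,c,z in(("ring",(572,-17),82),("fintip",(571,-113),124),("spool",(645,75),76),("tall",(574,77),100),("jar",(555,303),75)): print(n,blob(P,c,34,z-8,z+9))
print("finial foot",blob(P,(571,-113),30,66,80))
cv2.imwrite("pics/t28c.png",cv2.resize(im[95:205,230:390,::-1],None,fx=5,fy=5,interpolation=cv2.INTER_NEAREST))
im,d,P=look("side","s28")
E
```

```text
t: 35.75
tcp_pos: [413.1, -253.7, 244.0]
eef_rot: [-2.217, 0.03, 2.197]
contact_force: [0.6, 0.9, 0.1]
width: 0.748
t: 36.05
tcp_pos: [412.7, -252.2, 242.8]
eef_rot: [-2.214, 0.027, 2.198]
contact_force: [1.4, 0.2, -0.3]
width: 0.749
ring (array([572.2, -16.8]), 33.8, array([572. , -16.4,  82.6]), array([571.9, -15.3,  82.6]), 508)
fintip (array([ 570.9, -112.5]), 9.3, array([ 570.8, -112.2,  121.1]), array([ 571. , -112.6,  121.7]), 37)
spool (array([648.3,  74.2]), 22.3, array([646.7,  74.1,  76.8]), array([646.7,  73.8,  76.8]), 254)
tall (array([574. ,  76.8]), 15.1, array([573.2,  76.3, 100.8]), array([573.5,  77.1, 100.6]), 129)
jar (array([555.4, 304.2]), 22.2, array([554.2, 302.2,  75.5]), array([554.9, 302.6,  75.4]), 256)
finial foot (array([ 571.1, -112.5]), 24.1, array([ 564.7, -108.2,   73.1]), array([ 567.8, -110.9,   73.1]), 190)
```

View pics/t28c.png

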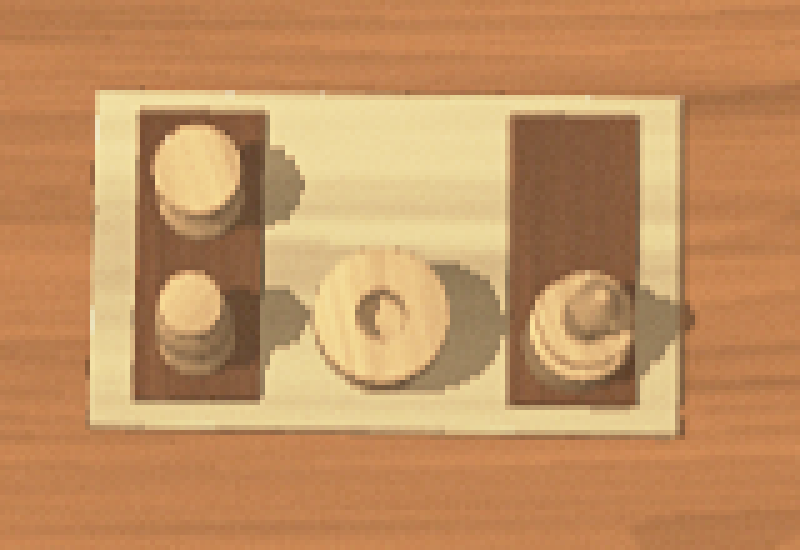

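View pics/s28.png

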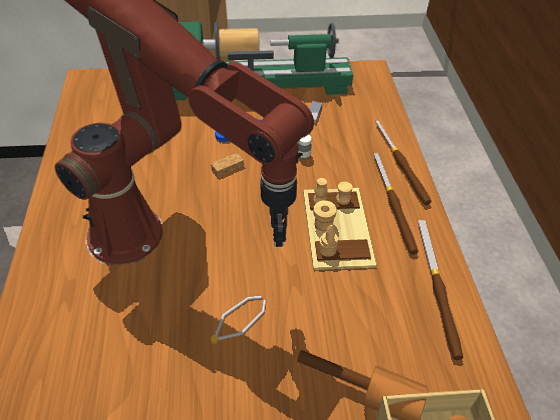

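```bash
python3 -c "
from rig import env
print(env.sign_off())"
```

```text
the job is handed in; nothing more can be done
None
```

The maquette is finished and handed in at about 36 s. The drum stands midway between the columns with the plain wooden ring on it. The finial is on the short column and the spool is behind the tall column on its footing. The two blue look-alike rings were left alone.

In the last top picture, with the arm clear, every measured piece was inside its tolerance:

| Piece | Measured from the top camera |
|---|---|
| Ring | about 1 mm from the drum's measured centre, top face at 82.6 mm |
| Drum (measured before the ring covered it) | about 2 mm from midway between the columns |
| Finial | about 2 mm from the short column's axis, foot top at 73 mm |
| Spool | about 73 mm behind the tall column's axis and 1–2 mm to the side, top at 77 mm |
| Glue jar | where it started, within 1 mm |

Three things disagreed:
- **Cameras:** the side camera read y 4–6 mm lower than the top camera. I aimed between the two, and the tolerances are wider than that gap.
- **Fingers:** their visible ends stood roughly 20–30 mm farther back than the stated TCP, so I set grasp heights from the pictures and the contact force.
- **Spool height:** it met the footing about 2 mm lower than I had computed. Its final top height shows it standing on the footing.

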